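# Stand plug gauges to soak by way of a regrip cradle and stack their cases

## Robot

A 6-joint arm with a two-finger parallel gripper is mounted at the origin on the work surface. World frame = base frame: x ahead of the robot, y to its left, z up, the work surface at z = 0. Lengths are in m, angles in rad, forces in N, time in s.
With the tool pointing down it reaches from about 0.35 to 0.775 m from the base axis. Payload 7.3 kg.
Tool frame: the origin (TCP) lies on the mounting face of the last link; the fingertips stand 178 mm ahead of it and the grasp point (between the pads) lies 159 mm ahead of it (ctrl.hold_point_z is the distance from the TCP to the grasp point, in m); z points along the fingers, y is the line along which they close (so a half turn about z gives the same grasp; the last joint's range is limited). The gripper opens to 92 mm and grips with 3 to 60 N. Pads are 19 mm wide; open, the fingers measure 130 mm over their backs; the gripper's body (75 mm by 190 mm) begins 47 mm behind the grasp point.
Start: joints at [-0.146, 0.342, 1.524, -0, 1.275, -0.146], TCP at [0.525, 0, 0.405] pointing down, gripper open.
Joint ranges: [-2.53, 2.53], [-0.77, 2.02], [0.04, 2.7], [-1, 4.14], [0.28, 2.66], [-3.11, 3.11]. Speed limits (rad/s): [2.57, 2.57, 3.14, 3.14, 3.14, 3.14].

## Interface

Orientations are given as a unit quaternion [x, y, z, w].
In Python, from rig import ctrl gives the robot as it stands.
- The arm moves only by the shell command python3 -m handwheel 'ROWS' [FORCE]. ROWS is JSON, a list of rows, each a list of 3 entries, a list of its own where there are three numbers: the opening, from -1 (shut) to 1 (fully open), then the shift along the tool's x, y, z in m, then the turn, a rotation vector about the tool's x, y, z in degrees. In form: [[claw, [tx, ty, tz], [ax, ay, az]], ...]. A call has 1 to 10 rows; each row shifts and turns the commanded pose from where the row before left it, along the tool's axes as they then stand; what a row does not reach is not made up. A row lasts 1/12 s, in which the tool goes at most 41.7 mm and 7.16 degrees, less where a joint would pass 70% of its speed; a pose out of reach is approached as far as the arm can. A call with a gripper value outside its range is refused whole. The fingers move at their own pace and stop on an object; FORCE is the grip in N (left out, the last holds). Time passes only in rows, so rows that do not move let the fingers close. It gives the time, the measured TCP pose, the force, the opening and the grip force at its end, in the units of the state.
- ctrl.get_obs(): the state, without advancing time (a new reading comes with each control period).
- ctrl.camera(name): name is "scene" or "side" or "wrist"; returns a dict with "frame" (400x640x3 uint8, blue, green, red), "z_map" (400x640 float32, m along the optical axis (not along the pixel's ray), 0 where there is no reading), "vfov" (degrees; the focal length in pixels is half the picture's height over the tangent of half this angle, whatever the lens; pixels are square), "cx", "cy" (the principal point, pixels), "R" (3x3) and "t" (3): a world point X has camera coordinates R X + t. Camera axes: x right, y down, z forward; pixel columns grow to the right and rows downward; lengths in m; the calibration is good to about 2 mm. The wrist camera is an equidistant fisheye: a pixel r from the principal point sees the ray r / f radians off the axis. A picture is of the moment at which its call begins.
- ctrl.hand_in(): hands the job in; it is judged then, once.
Trained networks look in a picture, given as the dict that the camera call returned (one of the last four; its "shot" number tells which), for a name from the list of things; names that differ only in an ending like _2 or _b are one class to them, and where a whole thing is asked for, a point or a joint stands for the part that bears it (a point fixed in the world has none). Each returns a list of dicts, best first, with "confidence" (0 to 1); they miss things now and then, are a little off and sometimes report something else, mostly with a low value. They report only what shows in the picture. A call takes as long as a camera call. They do not tell look-alikes from the thing itself.
- ctrl.silhouettes(picture, name): "region" (400x640 bool, what is visible of it) and "point" ([column, row] in pixels, amid what is visible of it).
- ctrl.mark_of(picture, name): "point" ([column, row] in pixels: a listed point, or the origin of a listed thing).
The state is a dict: "time_s": time; "joints": joint angles; "qvel": joint speeds; "joint_torque": joint torques, N m; "tcp_pos": TCP position; "orientation": TCP orientation; "ft_force": force on the tool from outside, world axes, zero at the start; "wrist_torque": the same for the moment, N m; "opening": finger opening in m; "grip_force": force on a finger pad.
Only numpy, scipy, OpenCV 4.12 (cv2) and the standard library are available. Lean on these libraries where they do the work, as an engineer would, in place of code of your own. Each camera call takes 0.05 s, during which the arm holds its last target. There are 200 camera calls.

## Task

Get the gauges ready for temperature soaking: one at a time, lay each plug gauge in the sloping cradle with its steel foot down against the stop, let go, take it again from the new angle, and set it down gently, upright on its steel foot, well on the dark granite plate. Also stack all the closed wooden cases squarely into one column on the rubber pad with the low end stops, centred on it and lined up with it, the largest at the bottom and each smaller one above. Do not shift the ring gauges and other things lying about.

Things in the scene. Friction and masses are not known exactly. Their poses are not given: they have to be found in the camera images.
- gauge1_mid (a point): plug gauge, 160 mm long, 0.4 kg: bare steel foot 44 mm wide (y), 40 high (z), 45 long, then a black handle 115 long, 26 wide (y), 40 high, underside flush with the foot's. This point: half-way along, on the centre line, 20 mm above the bench as it starts, lying, z up. x runs from foot to handle end. Foot's end face 80 mm from here at -x; centre of mass 26 mm at -x. Standing, x points up
- gauge2_mid (a point): the other, identical plug gauge (see gauge1_mid for sizes); this point is likewise half-way along it on the centre line, x from foot to handle end, y across its width, z along its height (up while it lies)
- cradle_seat (a point): where a gauge's mid point is, with the same axes, when it lies home in the cradle. x points up the 45 degree slope (to the robot's left), y level across, z square off the bed. The stop is 80 mm from here at -x (24 mm high off the bed), the bed 20 mm below at -z. The bed carries the lowest 88 mm of the gauge; the upper 72 mm of handle stands free
- cradle: white fixed cradle, base 130 by 90 mm, with a 45 degree bed 70 mm wide and a steel stop at its low end, on the robot's right. Two steel cheeks 49 mm apart, flared outwards above 20 mm, 37 mm high in all, flank only the gauge's foot. A gauge let go on the bed may stay put rather than slide down. Origin under its base's centre, z up
- plate_top (a point): centre of the top of a fixed dark granite plate, 110 mm (its x) by 190 mm (its y), 20 mm thick; z up. Room for both gauges side by side along y
- pad_top (a point): centre of the top of a fixed black rubber pad, 142 mm (its x) by 84 mm (its y), 8 mm thick; z up. Low grey stops stand 12 mm above it: a bar along each short end (inner faces 130 mm apart) and, at the four corners only (more than 50 mm from the middle along x), bits along the long sides (inner faces 74 mm apart). The cases' long sides go along its x
- case_a_mid (a point): the largest of the closed wooden cases: 116 mm (its x) by 60 mm (its y) by 36 mm high (z up). This point is its centre. It starts lying flat on the bench; either way round in the column will do
- case_b_mid (a point): the second largest of the closed wooden cases: 100 mm (its x) by 55 mm (its y) by 34 mm high (z up); may be absent (None). This point is its centre. It starts lying flat on the bench; either way round in the column will do
- case_c_mid (a point): the second smallest of the closed wooden cases: 84 mm (its x) by 50 mm (its y) by 32 mm high (z up); may be absent (None). This point is its centre. It starts lying flat on the bench; either way round in the column will do
- case_d_mid (a point): the smallest of the closed wooden cases: 68 mm (its x) by 45 mm (its y) by 30 mm high (z up); may be absent (None). This point is its centre. It starts lying flat on the bench; either way round in the column will do
- ring1: to be left alone: a dark steel ring gauge, 64 mm across, 20 mm high, hole 36 mm; origin under its centre
- ring6: to be left alone: a small dark steel ring gauge among the cases, 44 mm across, 18 mm high; origin under its centre
Things that resemble listed ones, but are neither listed nor needed, are in the scene too. Leave any yellow look-alike of the part that bears case_d_mid alone. Leave any turquoise look-alike of the part that bears gauge2_mid alone.

How it is judged:
By the outcome, as a careful person would: the job done as asked, in the order asked, and still so for the second after the job is handed in, with the robot touching nothing.
Of case_b, case_c, case_d only 1 to 3 are there at a start; the rules pass over those that are not, and their reading is None.
At some moment in a run one of case_a may be knocked a few centimetres aside while the robot is not near it.
It also fails if it takes over 210 s, if anything falls off the work surface, if the arm or the gripper's body presses on something with over 40 N, if the wrist force passes 120 N, or if a joint passes its speed limit or range.

## Working session

There is one attempt and no reset: what is moved stays moved. The work goes in short steps, Python scripts to look and compute and a shell command to move; the robot and the scene stay as the last step left them, time stands still between calls to the robot, and variables do not carry over. Pictures are saved under pics/ and viewed, at most 14 in all, crops included, and the job is handed in when it is done.

```bash
ls; mkdir -p pics
python3 - <<'E'
from rig import ctrl
import cv2
print(ctrl.get_obs())
for n in ("scene","side"):
    p=ctrl.camera(n); cv2.imwrite(f"pics/{n}0.png",p["frame"]); print(n,p["R"],p["t"],p["vfov"],p["cx"],p["cy"])
    for k in ["gauge1_mid","case_a_mid","case_b_mid","case_c_mid","case_d_mid","cradle_seat","cradle","plate_top","pad_top","ring1","ring6"]:
        print(k,[(round(d["confidence"],2),[round(float(v)) for v in d["point"]]) for d in ctrl.mark_of(p,k)][:5])
E
```

```text
pics
{'time_s': 0.0, 'joints': array([-1.46000560e-01,  3.42733176e-01,  1.52507092e+00, -3.85009280e-05,
        1.27541608e+00, -1.45976273e-01]), 'qvel': array([-0.00011321, -0.00112533, -0.00024927, -0.00090983,  0.00045295,
       -0.00101429]), 'joint_torque': array([ 7.61924657e-04, -4.31245601e+01, -2.44219762e+01,  7.17750052e-02,
        5.59406646e-02, -1.04314388e-04]), 'tcp_pos': array([5.24847589e-01, 3.91612388e-05, 4.04020510e-01]), 'orientation': array([ 7.07111161e-01,  7.07101933e-01, -5.00363421e-04, -6.42013467e-04]), 'ft_force': array([ 0.6749917 , -0.24044623, -0.41001066]), 'wrist_torque': array([-0.06134238, -0.02186276, -0.03187905]), 'grip_force': 0.0, 'opening': 0.09192913960922804}
scene [[-0.56034834  0.8279882  -0.02110153]
 [ 0.57734323  0.37220112 -0.72673319]
 [-0.59387249 -0.41940656 -0.68659566]] [ 0.33027646 -0.19633292  1.64235825] 46.555320805715674 321.33190438096244 193.8574288651385
gauge1_mid [(0.63, [435, 235]), (0.5, [407, 275])]
case_a_mid [(0.56, [265, 160])]
case_b_mid [(0.97, [248, 198]), (0.22, [404, 274])]
case_c_mid [(0.79, [220, 18
[... 299 characters left out ...]
0.3337374  -0.4002065  -0.85349523]
 [ 0.58246057  0.62434424 -0.52051317]] [-0.42078394  0.18805606  0.925779  ] 44.38398608929173 319.9527544074172 202.30678507720498
gauge1_mid [(0.86, [213, 178])]
case_a_mid [(0.59, [380, 300])]
case_b_mid [(0.97, [410, 246])]
case_c_mid [(0.58, [457, 283])]
case_d_mid [(0.9, [366, 220]), (0.88, [288, 301]), (0.44, [268, 174])]
cradle_seat [(0.86, [267, 175])]
cradle [(0.72, [269, 212]), (0.72, [212, 177]), (0.35, [365, 224]), (0.21, [338, 189])]
plate_top [(0.74, [259, 162]), (0.15, [266, 176])]
pad_top [(0.95, [315, 255])]
ring1 [(0.83, [387, 199]), (0.7, [372, 267]), (0.54, [320, 255])]
ring6 [(0.83, [387, 199]), (0.7, [372, 267]), (0.54, [320, 255])]
```

View pics/scene0.png

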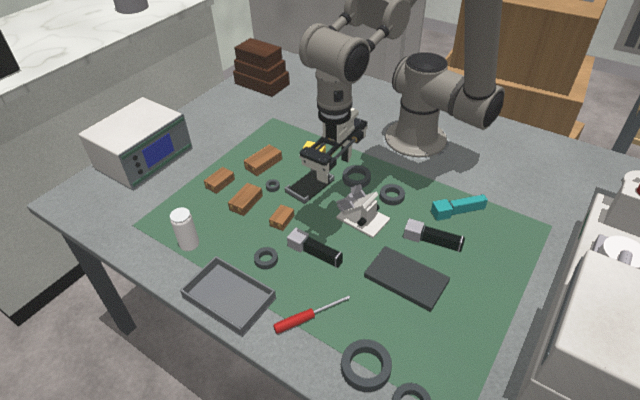

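View pics/side0.png

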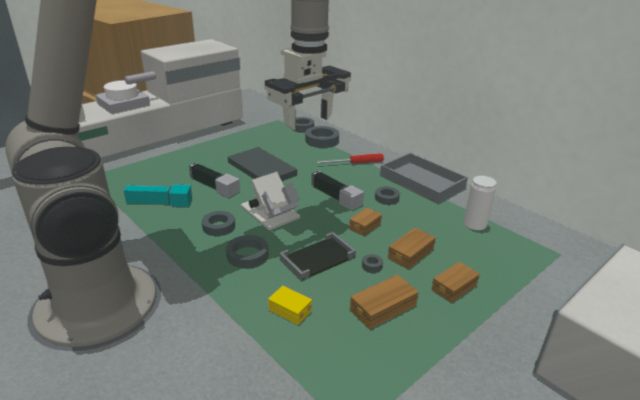

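Both views agree: four wooden cases (side view a (385,300), b (411,246), c (456,282), d (365,221)), a yellow look-alike (290,304), the pad (318,255), the cradle (270,205), the plate (262,165), and two black gauges (side 213,178 and 337,189). A turquoise decoy lies near the base.

```bash
cat > h.py <<'E'
from rig import ctrl
import cv2, numpy as np
def world(p):
    z=p["z_map"]; h,w=z.shape; f=h/2/np.tan(np.radians(p["vfov"])/2)
    u,v=np.meshgrid(np.arange(w),np.arange(h)); a=(u-p["cx"])/f; b=(v-p["cy"])/f
    if p.get("fish"):
        r=np.hypot(a,b)+1e-9; s=np.tan(np.minimum(r,1.5))/r; a=a*s; b=b*s
    c=np.stack([a*z,b*z,z],-1); X=(c-p["t"])@p["R"]; X[z==0]=np.nan
    return X
def shoot(n):
    p=ctrl.camera(n); p["fish"]=(n=="wrist"); return p
def rect(P):
    (c,(w,h),a)=cv2.minAreaRect(P[:,:2].astype(np.float32)*1000)
    if w<h: w,h,a=h,w,a+90
    return np.round(c,1),round(w,1),round(h,1),round((a+90)%180-90,1)
def tops(p,name,ht,tol=.005,X=None):
    X=world(p) if X is None else X; out=[]
    for d in ctrl.silhouettes(p,name):
        if d["confidence"]<.15: continue
        P=X[d["region"]]; m=np.abs(P[:,2]-ht)<tol; C=p["frame"][d["region"]][m]; P=P[m]
        if len(P)<15: continue
        out.append((d,P,C))
    return out
E
python3 - <<'E'
from h import *
L={"gauge1_mid":.04,"case_a_mid":.036,"case_b_mid":.034,"case_c_mid":.032,"case_d_mid":.03,"plate_top":.02,"pad_top":.008,"cradle":.01,"ring1":.02,"ring6":.018}
for n in ("scene","side"):
    p=shoot(n); X=world(p); print(n)
    np.savez(f"{n}.npz",X=X,F=p["frame"])
    for k,ht in L.items():
        for d,P,C in tops(p,k,ht,X=X):
            g=C.astype(float).mean(1); b=g>np.percentile(g,[5,95]).mean()
            e=np.round((P[b].mean(0)-P[~b].mean(0))[:2]*1000) if "gauge" in k else ""
            print(k,round(d["confidence"],2),np.round(d["point"]),*rect(P),"z",np.round(np.median(P[:,2])*1000,1),len(P),C.mean(0).round(),e)
E
```

```text
scene
gauge1_mid 0.66 [432. 235.] [408.6 250. ] 157.4 49.7 -80.1 z 40.9 530 [104. 104. 101.] [ 10. -66.]
case_a_mid 0.82 [263. 159.] [ 401.1 -359.1] 121.4 70.1 -8.8 z 37.4 429 [ 87. 122. 163.] 
case_b_mid 0.93 [245. 197.] [ 575.3 -288.1] 103.3 58.8 4.8 z 35.0 452 [ 85. 120. 160.] 
case_c_mid 0.56 [218. 178.] [ 553.1 -414.5] 88.2 55.7 -0.2 z 33.3 312 [ 86. 121. 160.] 
case_d_mid 0.78 [282. 217.] [ 573.2 -149.7] 73.5 48.5 9.0 z 31.2 288 [ 88. 126. 168.] 
case_d_mid 0.5 [315. 142.] [ 254.2 -252.4] 69.6 34.5 -82.1 z 32.0 52 [101. 211. 230.] 
plate_top 0.86 [407. 278.] [564.1 246.4] 191.3 114.6 89.5 z 21.3 2606 [90. 90. 85.] 
pad_top 0.86 [308. 186.] [ 408.3 -169.7] 146.5 92.3 -6.1 z 9.5 625 [55. 58. 54.] 
cradle 0.62 [361. 211.] [418.2  26.9] 173.6 134.2 83.4 z 11.2 596 [186. 191. 194.] 
ring1 0.86 [265. 262.] [715.7 -94.2] 61.9 58.5 -56.5 z 21.2 249 [95. 94. 88.] 
ring1 0.62 [266. 158.] [ 417.5 -339.7] 126.3 59.7 -36.8 z 19.6 87 [53. 71. 91.] 
ring1 0.49 [364. 213.] [455.6  52.9] 137.2 61.3 -72.5 z 17.7 54 [138. 142. 144.] 
ring1 0.43 [276. 186.] [ 476.1 -263.8] 44.5 40.3 68.0 z 19.0 82
[... 916 characters left out ...]
8 239.7] 160.7 43.7 -67.4 z 30.7 170 [71. 72. 66.] 
plate_top 0.72 [370. 262.] [ 472.8 -266.4] 43.3 40.0 13.5 z 17.0 156 [87. 87. 79.] 
plate_top 0.66 [259. 165.] [561.8 244.2] 194.7 113.5 89.7 z 18.6 1125 [85. 86. 78.] 
pad_top 0.66 [318. 254.] [ 403.7 -170.1] 141.9 88.6 -7.1 z 7.3 1545 [53. 58. 52.] 
cradle 0.91 [271. 202.] [437.3  43. ] 135.7 91.1 86.8 z 8.8 520 [131. 136. 135.] 
ring1 0.85 [388. 196.] [710.2 -97.3] 65.1 60.2 84.0 z 18.6 185 [84. 84. 76.] 
ring1 0.53 [372. 263.] [ 472.6 -265.8] 43.3 41.2 13.5 z 17.0 163 [87. 88. 79.] 
ring6 0.85 [388. 196.] [711.2 -99. ] 66.9 58.7 35.6 z 18.2 212 [82. 81. 74.] 
ring6 0.53 [372. 263.] [ 472.6 -266. ] 43.4 41.6 13.7 z 16.8 188 [84. 85. 77.]
```

Run:
```python
from h import *
for n,px in (("scene",(318,248)),("side",(337,189))):
    D=np.load(n+".npz"); X,F=D["X"],D["F"]
    w=np.zeros(X.shape[:2],bool); w[px[1]-28:px[1]+28,px[0]-40:px[0]+40]=1
    m=w&(abs(X[...,2]-(.041 if n=="scene" else .0385))<.006); P=X[m]; C=F[m].astype(float).mean(1)
    # largest component
    k,l=cv2.connectedComponents(m.astype(np.uint8)); s=np.bincount(l[m]); i=s.argmax(); mm=l==i; P=X[mm]; C=F[mm].astype(float).mean(1)
    b=C>np.percentile(C,[5,95]).mean(); print(n,rect(P),len(P),np.median(P[:,2]),np.round((P[b].mean(0)-P[~b].mean(0))*1000), "dark",rect(P[~b]))
p=shoot("wrist"); X=world(p); np.savez("wrist.npz",X=X,F=p["frame"]); cv2.imwrite("pics/wrist0.png",p["frame"]); print(p["R"],p["t"],p["vfov"],p["cx"],p["cy"])
for k in ["gauge1_mid","case_d_mid","cradle_seat","cradle","plate_top","pad_top"]:
    print(k,[(round(d["confidence"],2),[round(float(v)) for v in d["point"]]) for d in ctrl.mark_of(p,k)][:4])
# cradle: ortho height map views from clouds
im=np.zeros((400,600,3),np.uint8)
for j,n in enumerate(("scene","side","wrist")):
    D=np.load(n+".npz"); X,F=D["X"],D["F"]
    m=np.isfinite(X[...,0])&(abs(X[...,0]-.437)<.1)&(abs(X[...,1]-.045)<.1)&(X[...,2]<.15)&(X[...,2]>.003)
    P,C=X[m],F[m]; print(n,len(P),P[:,2].max())
    for q,c in zip(P,C):
        for top,(a,bb) in ((0,(int((q[1]+.055)*1000),int((q[0]-.337)*1000))),(200,(int((q[1]+.055)*1000),int(190-q[2]*1000)))):
            if 0<=a<200 and 0<=bb<200: cv2.circle(im,(a+200*j,bb+top),1,c.tolist(),-1)
cv2.imwrite("pics/cradle0.png",im)
```

```text
scene (array([626.1,   1.3]), 160.4, 47.4, 86.7) 568 0.041157773783771334 [  2. -70.   0.] dark (array([623.8,   8.3]), 146.8, 41.4, 87.0)
side (array([614.4,  -1.7]), 159.5, 45.9, -86.8) 456 0.03836733795647085 [  6. -66.   1.] dark (array([612.7,  -1.5]), 159.4, 40.3, -87.6)
[[ 9.99999941e-01  3.39327781e-04  5.47941680e-05]
 [ 3.10508202e-04 -9.60181775e-01  2.79375846e-01]
 [ 1.47412347e-04 -2.79375813e-01 -9.60181823e-01]] [-0.52427401 -0.03505474  0.39019666] 65.70646984690485 319.68750534551276 201.77888238170894
gauge1_mid []
case_d_mid [(0.69, [358, 283])]
cradle_seat [(0.96, [230, 151])]
cradle [(0.64, [254, 140])]
plate_top []
pad_top [(0.67, [235, 288])]
scene 2422 0.10157945389732671
side 2108 0.09628756966821392
wrist 9667 0.09813988641291213
```

View pics/wrist0.png

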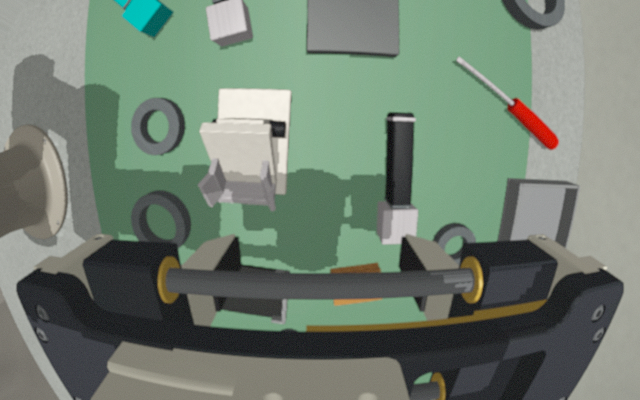

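View pics/cradle0.png

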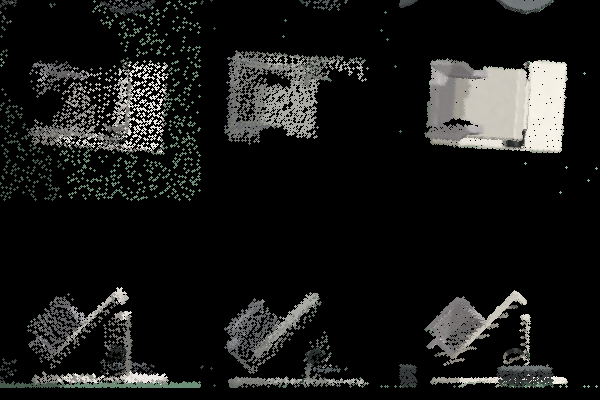

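The wrist view shows the cradle (bed about (240,150), steel cheeks at (210,185) and (265,185) on the low, right-hand end), gauge 2 at (398,175) foot towards the viewer, and the decoy (150,15). The side profile from the cloud shows the 45° bed rising to +y, as described.

Run:
```python
from h import *
D=np.load("wrist.npz"); X,F=D["X"],D["F"]
fin=np.isfinite(X[...,0])
def sel(xr,yr,zr): return fin&(X[...,0]>xr[0])&(X[...,0]<xr[1])&(X[...,1]>yr[0])&(X[...,1]<yr[1])&(X[...,2]>zr[0])&(X[...,2]<zr[1])
m=sel((.415,.46),(.015,.06),(.04,.1)); P=X[m]
A=np.c_[P[:,:2],np.ones(len(P))]
for _ in range(5):
    k,*_=np.linalg.lstsq(A,P[:,2],rcond=None); r=abs(A@k-P[:,2]); g=r<.003; A,P=A[g],P[g]
print("bed plane z=ax+by+c",k,len(P),"slope deg",np.degrees(np.arctan(np.hypot(*k[:2]))),"dir",np.degrees(np.arctan2(k[1],k[0])))
m=sel((.35,.52),(-.06,.13),(.005,.014)); print("base",rect(X[m]),np.median(X[m][:,2]))
th=np.arctan2(k[1],k[0]); ux=np.array([np.cos(th)/2**.5,np.sin(th)/2**.5,2**-.5]); 
uy=np.array([-np.sin(th),np.cos(th),0]); uz=np.cross(ux,uy)
P0=np.array([.437,.03,k@[.437,.03,1]])
m=sel((.36,.52),(-.06,.11),(.02,.13)); Q=(X[m]-P0)@np.c_[ux,uy,uz]; C=F[m]
b=abs(Q[:,2])<.003
print("bed u range",np.percentile(Q[b,0],[.5,1,5,95,99,99.5])*1000)
u=b&(Q[:,0]>.02)&(Q[:,0]<.045); print("bed lateral",np.percentile(Q[u,1],[1,99])*1000)
c=(Q[:,2]>.008)&(Q[:,2]<.018)
for lo in range(-100,20,10):
    s=c&(Q[:,0]*1000>=lo)&(Q[:,0]*1000<lo+10)&(abs(Q[:,1])<.05)
    if s.sum()>3: print(lo,s.sum(),np.round(np.sort(Q[s,1])[[0,len(Q[s])//4,len(Q[s])//2,3*len(Q[s])//4,-1]]*1000))
cv2.imwrite  # uv occupancy image
im=np.zeros((400,600,3),np.uint8)
for q,cc in zip(Q,C):
    cv2.circle(im,(int(q[0]*2000+200),int(q[1]*2000+100)),1,cc.tolist(),-1); cv2.circle(im,(int(q[0]*2000+200),int(350-q[2]*2000)),1,cc.tolist(),-1)
cv2.imwrite("pics/cr1.png",im)
print("top",X[m][:,2].max())
m=sel((.55,.7),(-.1,.1),(.034,.046)); k2,l=cv2.connectedComponents(m.astype(np.uint8)); s=np.bincount(l[m]); mm=l==s.argmax(); print("g2",rect(X[mm]),np.median(X[mm][:,2]))
```

```text
bed plane z=ax+by+c [0.06703634 0.99937413 0.00548477] 1542 slope deg 45.04637043670225 dir 86.16244393767661
base (array([447.8,  65.5]), 160.5, 111.7, -38.2) 0.009710957333959633
bed u range [-44.70784637 -44.34616815 -39.61215792  43.59526371  44.56834128
  44.81539359]
bed lateral [-36.91516227  31.33089773]
-60 5 [-37. -37. -37. -37. -37.]
-50 308 [-38. -15.  -2.  10.  23.]
-40 22 [21. 22. 22. 22. 22.]
-30 32 [-34.  22.  22.  23.  23.]
-20 45 [-34. -33.  22.  23.  23.]
-10 59 [-34. -33.  22.  23.  27.]
0 92 [-34. -30. -27.  25.  29.]
top 0.09813988641291213
g2 (array([623.4,   0.7]), 159.1, 44.5, 87.9) 0.03942245121147177
```

View pics/cr1.png

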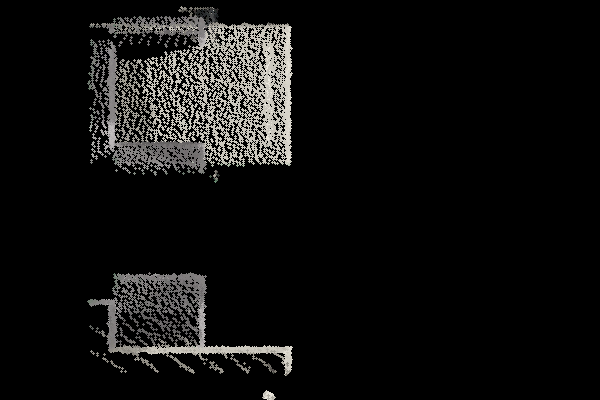

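The slope-frame view shows the stop face at column 110 and the bed's top edge at column 290, 89 mm apart as stated; the seat is then at about (0.440, 0.041, 0.104). Now move next to gauge 1 to refine it with the wrist camera.

```bash
cat >> h.py <<'E'
from scipy.spatial.transform import Rotation as Ro
HZ=ctrl.hold_point_z
S0=np.array([.4403,.0407,.1040]); th=np.radians(86.16); 
SX=np.array([np.cos(th)*2**-.5,np.sin(th)*2**-.5,2**-.5]); SY=np.array([-np.sin(th),np.cos(th),0]); SZ=np.cross(SX,SY)
def down(a): # gauge/case x axis at angle a (deg): tool x along it, tool z down
    a=np.radians(a); x=np.array([np.cos(a),np.sin(a),0]); z=np.array([0,0,-1.]); return np.c_[x,np.cross(z,x),z]
def delta(g,R,msg=""):
    o=ctrl.get_obs(); Rc=Ro.from_quat(o["orientation"]).as_matrix(); t=np.asarray(g)-R[:,2]*HZ
    d=t-o["tcp_pos"]
    print(msg,"shift first(tool mm)",np.round(Rc.T@d*1000,1),"turn",np.round(np.degrees(Ro.from_matrix(Rc.T@R).as_rotvec()),1),"shift after turn",np.round(R.T@d*1000,1),"| grasp now",np.round((o["tcp_pos"]+Rc[:,2]*HZ)*1000,1),"t",round(o["time_s"],1),"F",np.round(o["ft_force"],1),"open",round(o["opening"]*1000,1),"grip",round(o["grip_force"],1),"q",np.round(o["joints"],2))
def wtop(p,c,ht,r=.1,tol=.005,dark=None):
    X=world(p); m=np.isfinite(X[...,0])&(np.hypot(X[...,0]-c[0],X[...,1]-c[1])<r)&(abs(X[...,2]-ht)<tol)
    m=cv2.morphologyEx(m.astype(np.uint8),cv2.MORPH_OPEN,np.ones((3,3)))
    k,l,s,_=cv2.connectedComponentsWithStats(m); mm=l==1+s[1:,4].argmax(); P=X[mm]
    return rect(P),np.median(P[:,2])
E
python3 -m handwheel '[[1,[0.025,-0.02,0],[0,0,0]],[1,[0.025,-0.02,0],[0,0,0]],[1,[0.025,-0.02,0],[0,0,0]],[1,[0.025,-0.02,0],[0,0,0]],[1,[0.025,-0.02,0],[0,0,0]],[1,[0.025,-0.02,0],[0,0,0]],[1,[0,0,0],[0,0,-5]],[1,[0,0,0],[0,0,-5]],[1,[0,0,0],[0,0,0]],[1,[0,0,0],[0,0,0]]]'
python3 - <<'E'
from h import *
p=shoot("wrist"); cv2.imwrite("pics/w1.png",p["frame"]); r,z=wtop(p,(.406,.248),.04); print(r,z)
a=r[3]%180; delta([r[0][0]/1000,r[0][1]/1000,.12],down(a),"to hover")
E
```

```text
time_s: 3.48
tcp_pos: [0.405, 0.1501, 0.4048]
orientation: [0.644, 0.765, 0.0, 0.0]
ft_force: [-0.0, -0.6, 0.5]
opening: 0.0919
grip_force: 0.0
(array([407.1, 249.6]), 159.4, 43.0, -80.2) 0.03960964200612101
to hover shift first(tool mm) [ 97.9  18.9 125.6] turn [0. 0. 0.] shift after turn [ 97.9  18.9 125.6] | grasp now [405.2 149.9 245.6] t 3.5 F [ 0.5 -0.5 -0.6] open 91.7 grip 0.0 q [ 0.18  0.17  1.76 -0.    1.21  0.01]
```

```bash
python3 -m handwheel '[[1,[0.0155,0.003,0.021],[0,0,0]],[1,[0.0155,0.003,0.021],[0,0,0]],[1,[0.0155,0.003,0.021],[0,0,0]],[1,[0.0155,0.003,0.021],[0,0,0]],[1,[0.0155,0.003,0.021],[0,0,0]],[1,[0.0155,0.004,0.021],[0,0,0]],[1,[0,0,0.03],[0,0,0]],[1,[0,0,0.03],[0,0,0]],[1,[0,0,0.02],[0,0,0]],[1,[0,0,0.0135],[0,0,0]]]'
python3 -m handwheel '[[0,[0,0,0],[0,0,0]],[-0.5,[0,0,0],[0,0,0]],[-0.7,[0,0,0],[0,0,0]],[-0.7,[0,0,0],[0,0,0]],[-0.7,[0,0,0],[0,0,0]],[-0.7,[0,0,0],[0,0,0]]]' 45
python3 - <<'E'
from h import *
delta([.4071,.2496,.026],down(99.8))
E
```

```text
time_s: 4.37
tcp_pos: [0.4073, 0.2444, 0.1828]
orientation: [0.644, 0.765, -0.001, -0.001]
ft_force: [-0.2, 0.1, -0.0]
opening: 0.0918
grip_force: 0.0
time_s: 4.87
tcp_pos: [0.4078, 0.245, 0.1861]
orientation: [0.643, 0.766, 0.001, 0.0]
ft_force: [-0.1, -1.0, -0.7]
opening: 0.0567
grip_force: 0.0
 shift first(tool mm) [4.7 0.1 0.9] turn [ 0.1 -0.   0.2] shift after turn [4.7 0.1 0.9] | grasp now [408.1 245.1  26.9] t 4.9 F [-0.1 -1.  -0.7] open 56.7 grip 0.0 q [ 0.38  0.56  1.91 -0.    0.67  0.21]
```

```bash
python3 -m handwheel '[[-1,[0,0,0],[0,0,0]],[-1,[0,0,0],[0,0,0]],[-1,[0,0,0],[0,0,0]],[-1,[0,0,0],[0,0,0]],[-1,[0,0,0],[0,0,0]],[-1,[0,0,0],[0,0,0]],[-1,[0,0,0],[0,0,0]],[-1,[0,0,0],[0,0,0]]]' 55
python3 -m handwheel '[[-1,[0,0,-0.005],[0,0,0]],[-1,[0,0,-0.01],[0,0,0]],[-1,[0,0,-0.02],[0,0,0]],[-1,[0,0,-0.03],[0,0,0]],[-1,[0,0,-0.03],[0,0,0]],[-1,[0,0,-0.03],[0,0,0]],[-1,[0,0,-0.03],[0,0,0]],[-1,[0,0,-0.025],[0,0,0]],[-1,[0,0,-0.01],[0,0,0]],[-1,[0,0,0],[0,0,0]]]'
python3 - <<'E'
from h import *
R=np.c_[SX,-SY,-SZ]; delta(S0-.005*SX+.006*SZ+.08*SZ+.02*SX,R)
E
```

```text
time_s: 5.53
tcp_pos: [0.4076, 0.2449, 0.1852]
orientation: [0.643, 0.766, 0.0, 0.0]
ft_force: [-0.4, 0.2, 0.5]
opening: 0.0257
grip_force: 55.0
time_s: 6.37
tcp_pos: [0.4076, 0.245, 0.3784]
orientation: [0.643, 0.766, 0.002, 0.001]
ft_force: [-0.3, 0.5, -5.5]
opening: 0.0256
grip_force: 55.0
 shift first(tool mm) [-365.   -42.7   89.8] turn [-5.1 44.7 13.2] shift after turn [-321.6   46.3 -193.7] | grasp now [408.4 245.3 219.2] t 6.4 F [-0.3  0.5 -5.5] open 25.6 grip 55.0 q [ 0.38  0.28  1.7  -0.    1.16  0.21]
```

```bash
python3 -m handwheel '[[-1,[-0.02,-0.002,0],[0,0,0]],[-1,[-0.035,-0.004,0],[0,0,0]],[-1,[-0.04,-0.005,0],[0,0,0]],[-1,[-0.04,-0.005,0],[0,0,0]],[-1,[-0.04,-0.005,0],[0,0,0]],[-1,[-0.04,-0.005,0],[0,0,0]],[-1,[-0.04,-0.005,0],[0,0,0]],[-1,[-0.04,-0.005,0],[0,0,0]],[-1,[-0.04,-0.005,0],[0,0,0]],[-1,[-0.03,-0.002,0],[0,0,0]]]'
python3 -m handwheel '[[-1,[0,0,0],[0,0,6.8]],[-1,[0,0,0],[0,0,6.8]],[-1,[0,0,0],[0,6.4,0]],[-1,[0,0,0],[0,6.4,0]],[-1,[0,0,0],[0,6.4,0]],[-1,[0,0,0],[0,6.4,0]],[-1,[0,0,0],[0,6.4,0]],[-1,[0,0,0],[0,6.5,0]],[-1,[0,0,0],[0,6.5,0]],[-1,[0,0,0],[0,0,0]]]'
python3 - <<'E'
from h import *
R=np.c_[SX,-SY,-SZ]; delta(S0-.005*SX+.006*SZ+.08*SZ+.02*SX,R)
E
```

```text
time_s: 7.2
tcp_pos: [0.4276, -0.1246, 0.3743]
orientation: [0.643, 0.766, -0.001, -0.001]
ft_force: [1.2, 0.0, -4.5]
opening: 0.0258
grip_force: 55.0
time_s: 8.03
tcp_pos: [0.4282, -0.1225, 0.3736]
orientation: [0.674, 0.631, 0.28, -0.265]
ft_force: [-0.1, -0.7, -5.7]
opening: 0.0254
grip_force: 55.0
 shift first(tool mm) [-60.3   1.5  60.8] turn [-0.3 -0.3 -0. ] shift after turn [-60.    1.2  61.2] | grasp now [435.1  -9.5 261.7] t 8.0 F [-0.1 -0.7 -5.7] open 25.4 grip 55.0 q [-0.64  0.33  1.76  0.64  1.56 -0.76]
```

```bash
python3 -m handwheel '[[-1,[-0.02,0,0.01],[0,0,0]],[-1,[-0.02,0,0.015],[0,0,0]],[-1,[-0.015,0,0.015],[0,0,0]],[-1,[-0.005,0.001,0.015],[0,0,0]],[-1,[0,0,0.006],[0,0,0]],[-1,[0,0,0],[0,0,0]],[-1,[0,0,0],[0,0,0]]]'
python3 - <<'E'
from h import *
R=np.c_[SX,-SY,-SZ]; delta(S0-.005*SX+.006*SZ+.08*SZ+.02*SX,R)
p=shoot("wrist"); q=shoot("side")
cv2.imwrite("pics/w2.png",np.vstack([cv2.resize(p["frame"],(480,300)),cv2.resize(q["frame"][60:260,160:480],(480,300))]))
X=world(p); m=np.isfinite(X[...,0]); Q=(X[m]-(S0+.08*SZ+.02*SX))@np.c_[SX,SY,SZ]
im=np.zeros((300,600,3),np.uint8)
for a,c in zip(Q,p["frame"][m]):
    if abs(a[0])<.14 and abs(a[2])<.14 and abs(a[1])<.03: cv2.circle(im,(int(a[0]*2000+300),int(150-a[2]*2000)),1,c.tolist(),-1)
cv2.imwrite("pics/w2b.png",im)
E
```

```text
time_s: 8.62
tcp_pos: [0.4298, -0.1212, 0.29]
orientation: [0.673, 0.633, 0.278, -0.261]
ft_force: [0.2, -0.3, -4.3]
opening: 0.0259
grip_force: 55.0
 shift first(tool mm) [-1.9 -0.3  1.1] turn [-0.2  0.1  0.2] shift after turn [-1.9 -0.3  1.1] | grasp now [436.7  -9.  177.3] t 8.6 F [ 0.2 -0.3 -4.3] open 25.9 grip 55.0 q [-0.64  0.45  1.85  0.65  1.38 -0.89]
```

View pics/w2.png

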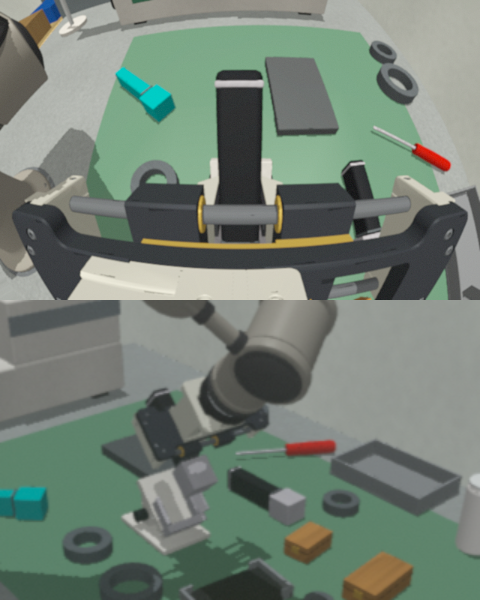

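View pics/w2b.png

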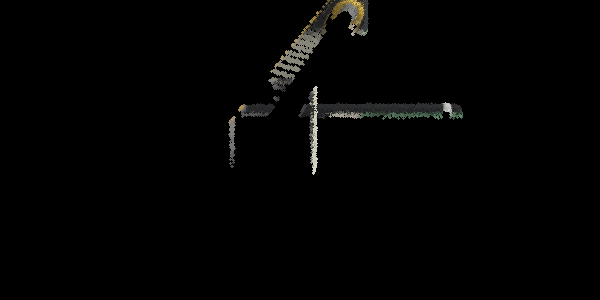

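The gauge sits level in the grip, parallel to the bed (handle end at column 462 = +81 mm, top at +20 mm) and lined up over the cradle.

```bash
python3 -m handwheel '[[-1,[-0.005,0,0.015],[0,0,0]],[-1,[-0.005,0,0.02],[0,0,0]],[-1,[0,0,0.02],[0,0,0]],[-1,[0,0,0.012],[0,0,0]],[-1,[0,0,0.006],[0,0,0]],[-1,[0,0,0.004],[0,0,0]],[-1,[0,0,0],[0,0,0]],[-1,[0,0,0],[0,0,0]]]'
python3 - <<'E'
from h import *
R=np.c_[SX,-SY,-SZ]; delta(S0-.005*SX+.006*SZ,R)
E
```

```text
time_s: 9.38
tcp_pos: [0.433, -0.0745, 0.2287]
orientation: [0.673, 0.633, 0.279, -0.261]
ft_force: [0.0, -0.1, -5.5]
opening: 0.0257
grip_force: 55.0
 shift first(tool mm) [-11.6  -0.4   4.7] turn [-0.1  0.   0.2] shift after turn [-11.6  -0.4   4.7] | grasp now [440.2  37.7 116.1] t 9.4 F [ 0.  -0.1 -5.5] open 25.7 grip 55.0 q [-0.55  0.54  1.95  0.73  1.2  -0.96]
```

```bash
python3 -m handwheel '[[-1,[-0.003,0,0.002],[0,0,0]],[-1,[-0.003,0,0.0015],[0,0,0]],[-1,[-0.002,0,0],[0,0,0]],[-1,[-0.002,0,0],[0,0,0]],[-1,[0,0,0],[0,0,0]]]'
python3 - <<'E'
from h import *
R=np.c_[SX,-SY,-SZ]; delta(S0-.005*SX+.006*SZ,R)
E
python3 -m handwheel '[[-1,[-0.001,0,0.0005],[0,0,0]],[-1,[-0.0005,0,0.0005],[0,0,0]],[-1,[0,0,0],[0,0,0]],[-1,[0,0,0],[0,0,0]]]'
python3 - <<'E'
from h import *
R=np.c_[SX,-SY,-SZ]; delta(S0-.005*SX+.006*SZ,R); o=ctrl.get_obs()["ft_force"]; print(np.c_[SX,SY,SZ].T@o)
E
```

```text
time_s: 9.8
tcp_pos: [0.4324, -0.079, 0.2185]
orientation: [0.674, 0.632, 0.279, -0.262]
ft_force: [0.1, 0.3, -4.7]
opening: 0.0261
grip_force: 55.0
 shift first(tool mm) [-1.1 -0.1  0.6] turn [-0.1 -0.   0.1] shift after turn [-1.1 -0.1  0.6] | grasp now [439.5  33.4 106. ] t 9.8 F [ 0.1  0.3 -4.7] open 26.1 grip 55.0 q [-0.56  0.56  1.95  0.73  1.19 -0.98]
time_s: 10.13
tcp_pos: [0.4324, -0.079, 0.218]
orientation: [0.673, 0.632, 0.28, -0.262]
ft_force: [-2.1, -2.0, 10.0]
opening: 0.0258
grip_force: 55.0
 shift first(tool mm) [-0.8 -0.1  0.3] turn [-0.1 -0.1  0.2] shift after turn [-0.8 -0.1  0.3] | grasp now [439.6  33.6 105.7] t 10.1 F [-2.1 -2.  10. ] open 25.8 grip 55.0 q [-0.56  0.56  1.95  0.73  1.19 -0.98]
[5.57528672 1.94663103 8.52400098]
```

```bash
python3 -m handwheel '[[-1,[-0.001,0,0],[0,0,0]],[-1,[-0.001,0,0],[0,0,0]],[-1,[0,0,0],[0,0,0]],[-1,[0,0,0],[0,0,0]]]'
python3 - <<'E'
from h import *
R=np.c_[SX,-SY,-SZ]; delta(S0-.005*SX+.006*SZ,R); o=ctrl.get_obs()["ft_force"]; print(np.c_[SX,SY,SZ].T@o)
E
```

```text
time_s: 10.47
tcp_pos: [0.4325, -0.0796, 0.2175]
orientation: [0.673, 0.632, 0.282, -0.263]
ft_force: [-0.4, 4.8, 18.5]
opening: 0.0257
grip_force: 55.0
 shift first(tool mm) [-0.  -0.3  0.3] turn [-0.1 -0.3  0.2] shift after turn [-0.  -0.3  0.3] | grasp now [439.9  33.4 105.6] t 10.5 F [-0.4  4.8 18.5] open 25.7 grip 55.0 q [-0.56  0.56  1.95  0.74  1.19 -0.99]
[16.46015721  0.75981186  9.73908643]
```

```bash
python3 -m handwheel '[[0.1,[0,0,0],[0,0,0]],[0.1,[0,0,0],[0,0,0]],[0.1,[0,0,0],[0,0,0]],[0.1,[0,0,0],[0,0,0]],[0.1,[0,0,0],[0,0,0]],[0.1,[0,0,0],[0,0,0]],[0.1,[0,0,-0.01],[0,0,0]],[0.1,[0,0,-0.025],[0,0,0]],[0.1,[0,0,-0.025],[0,0,0]],[0.1,[0,0,-0.03],[0,0,0]]]'
python3 -m handwheel '[[0.1,[0,0,-0.03],[0,0,0]],[0.1,[0,0,-0.02],[0,-6,0]],[0.1,[0,0,-0.01],[0,-6.5,0]],[0.1,[0,0,-0.01],[0,-6.5,0]],[0.1,[0,0,-0.01],[0,-6.5,0]],[0.1,[0,0,-0.01],[0,-6.5,0]],[0.1,[0,0,-0.01],[0,-6.5,0]],[0.1,[0,0,-0.01],[0,-6.5,0]],[0.1,[0,0,0],[0,0,0]],[0.1,[0,0,0],[0,0,0]]]'
cat >> h.py <<'E'
def seated(p,yc=0):
    "gauge in cradle coordinates from a cloud"
    X=world(p); m=np.isfinite(X[...,0]); Q=(X[m]-S0)@np.c_[SX,SY,SZ]; C=p["frame"][m].astype(int)
    t=(abs(Q[:,2]-.02)<.004)&(abs(Q[:,1])<.016)&(Q[:,0]>-.1)&(Q[:,0]<.1)
    print("top pts",t.sum(),"x",np.percentile(Q[t,0],[0.5,99.5])*1000,"y handle",np.percentile(Q[t&(Q[:,0]>.0),1],[1,99])*1000,"z at low/high",*[np.median(Q[t&(abs(Q[:,0]-a)<.02),2])*1000 for a in(-.05,.02,.06)])
E
python3 - <<'E'
from h import *
delta(S0+.12*SX,np.c_[-SZ,-SY,-SX])
for n in("wrist","side","scene"): seated(shoot(n))
E
```

```text
time_s: 11.3
tcp_pos: [0.4278, -0.1446, 0.2798]
orientation: [0.673, 0.632, 0.278, -0.263]
ft_force: [1.2, -0.3, 0.4]
opening: 0.0503
grip_force: 0.0
time_s: 12.13
tcp_pos: [0.4244, -0.2016, 0.3694]
orientation: [0.729, 0.685, 0.001, -0.0]
ft_force: [-0.4, -0.1, -0.0]
opening: 0.0506
grip_force: 0.0
 shift first(tool mm) [440.1   1.6  68.9] turn [  0.2 -45.1   0.2] shift after turn [ 359.3   -0.4 -263.2] | grasp now [ 424.6 -201.2  210.2] t 12.1 F [-0.4 -0.1 -0. ] open 50.6 grip 0.0 q [-0.61  0.28  1.72  0.    1.14 -0.55]Traceback (most recent call last):
  File "<stdin>", line 3, in <module>
  File "h.py", line 43, in seated
    print("top pts",t.sum(),"x",np.percentile(Q[t,0],[0.5,99.5])*1000,"y handle",np.percentile(Q[t&(Q[:,0]>.0),1],[1,99])*1000,"z at low/high",*[np.median(Q[t&(abs(Q[:,0]-a)<.02),2])*1000 for a in(-.05,.02,.06)])
                                                                                 ~~~~~~~~~~~~~^^^^^^^^^^^^^^^^^^^^^^^^^^^
    return _quantile_unchecked(
        a, q, axis, out, overwrite_input, method, keepdims, weights)
    return _ureduce(a,
                    func=_quantile_ureduce_func,
    ...<5 lines>...
                    overwrite_input=overwrite_input,
                    method=method)
    r = func(a, **kwargs)
    result = _quantile(arr,
                       quantiles=q,
    ...<2 lines>...
                       out=out,
                       weights=wgt)
    slices_having_nans = np.isnan(arr[-1, ...])
                                  ~~~^^^^^^^^^
IndexError: index -1 is out of bounds for axis 0 with size 0
```

```bash
python3 - <<'E'
from h import *
for n in("side","scene"):
    try: seated(shoot(n))
    except Exception as e: print(n,"none")
E
python3 -m handwheel '[[0.1,[0.01,0,-0.03],[0,0,0]],[0.1,[0.03,0,-0.03],[0,0,0]],[0.1,[0.04,0,0],[0,0,0]],[0.1,[0.04,0,0],[0,0,0]],[0.1,[0.04,0,0],[0,0,0]],[0.1,[0.04,0,0],[0,0,0]],[0.1,[0.04,0,0],[0,0,0]],[0.1,[0.04,0,0],[0,0,0]],[0.1,[0.04,0,0],[0,0,0]],[0.1,[0.04,0,0],[0,0,0]]]'
python3 -m handwheel '[[0.1,[0.04,0,0],[0,0,0]],[0.1,[0.04,0,0],[0,-5,0]],[0.1,[0,0,0],[0,-6.5,0]],[0.1,[0,0,0],[0,-6.5,0]],[0.1,[0,0,0],[0,-6.5,0]],[0.1,[0,0,0],[0,-6.5,0]],[0.1,[0,0,0],[0,-7,0]],[0.1,[0,0,0],[0,-7,0]],[0.1,[0,0,0],[0,0,0]],[0.1,[0,0,0],[0,0,0]]]'
python3 - <<'E'
from h import *
delta(S0+.12*SX,np.c_[-SZ,-SY,-SX])
E
```

```text
top pts 660 x [-79.52113314  77.70560027] y handle [-8.86414447 15.55743741] z at low/high 19.39403351689079 19.323369261874657 19.100185955369273
top pts 159 x [-75.48502485  84.15904661] y handle [-12.31201273  11.80798729] z at low/high 20.87021440773135 20.50098721695868 20.32031757435751
time_s: 13.12
tcp_pos: [0.447, 0.1585, 0.4274]
orientation: [0.729, 0.684, -0.001, -0.001]
ft_force: [1.8, -0.9, 0.2]
opening: 0.0501
grip_force: 0.0
time_s: 13.95
tcp_pos: [0.4524, 0.2369, 0.4267]
orientation: [0.673, 0.633, -0.279, 0.26]
ft_force: [0.7, 0.4, -0.8]
opening: 0.0506
grip_force: 0.0
 shift first(tool mm) [88.9  1.6 88.2] turn [ 0.  -0.1  0.3] shift after turn [89.1  1.1 88. ] | grasp now [444.9 124.9 313.8] t 13.9 F [ 0.7  0.4 -0.8] open 50.6 grip 0.0 q [ 0.5   0.44  1.43 -0.65  1.72  0.61]
```

```bash
python3 -m handwheel '[[0.1,[0.015,0,0],[0,0,0]],[0.1,[0.03,0,0.01],[0,0,0]],[0.1,[0.03,0.001,0.02],[0,0,0]],[0.1,[0.014,0,0.03],[0,0,0]],[0.1,[0,0,0.03],[0,0,0]],[0.1,[0,0,0],[0,0,0]],[0.1,[0,0,0],[0,0,0]]]'
python3 - <<'E'
from h import *
delta(S0+.045*SX,np.c_[-SZ,-SY,-SX])
try: seated(shoot("wrist"))
except Exception as e: print("none")
E
```

```text
time_s: 14.53
tcp_pos: [0.4531, 0.2354, 0.3005]
orientation: [0.674, 0.632, -0.28, 0.26]
ft_force: [0.2, 0.9, 0.6]
opening: 0.0504
grip_force: 0.0
 shift first(tool mm) [ 0.9  0.4 72.8] turn [-0.  -0.1  0.2] shift after turn [ 1.   0.3 72.8] | grasp now [445.4 123.2 187.9] t 14.5 F [0.2 0.9 0.6] open 50.4 grip 0.0 q [ 0.49  0.57  1.59 -0.64  1.49  0.78]
top pts 120 x [73.37864599 80.94805517] y handle [-12.02508983  13.01889014] z at low/high nan nan 17.475676246875153
  return _methods._mean(a, axis=axis, dtype=dtype,
  ret = ret.dtype.type(ret / rcount)
```

```bash
python3 -m handwheel '[[0.1,[0,0,0.02],[0,0,0]],[0.1,[0,0,0.025],[0,0,0]],[0.1,[0.001,0,0.02],[0,0,0]],[0.1,[0,0,0.008],[0,0,0]],[-1,[0,0,0],[0,0,0]],[-1,[0,0,0],[0,0,0]],[-1,[0,0,0],[0,0,0]],[-1,[0,0,0],[0,0,0]],[-1,[0,0,0],[0,0,0]],[-1,[0,0,0],[0,0,0]]]' 55
python3 - <<'E'
from h import *
delta(S0+.045*SX,np.c_[-SZ,-SY,-SX])
E
python3 -m handwheel '[[-1,[-0.003,0,0],[0,0,0]],[-1,[-0.006,0,-0.004],[0,0,0]],[-1,[-0.015,0,-0.01],[0,0,0]],[-1,[-0.025,0,-0.01],[0,0,0]],[-1,[-0.03,0,-0.02],[0,0,0]],[-1,[-0.03,0,-0.03],[0,0,0]],[-1,[-0.03,0,-0.03],[0,0,0]],[-1,[-0.02,0,-0.03],[0,0,0]],[-1,[0,0,0],[0,0,0]],[-1,[0,0,0],[0,0,0]]]'
python3 - <<'E'
from h import *
delta([.563,.20,.25],down(86.2))
E
```

```text
time_s: 15.42
tcp_pos: [0.4501, 0.1858, 0.2502]
orientation: [0.674, 0.632, -0.278, 0.262]
ft_force: [-0.1, 6.4, 6.5]
opening: 0.026
grip_force: 54.9
 shift first(tool mm) [ 0.5 -0.1  2. ] turn [ 0.3 -0.1  0.1] shift after turn [ 0.5 -0.1  2. ] | grasp now [443.3  73.6 137.5] t 15.4 F [-0.1  6.4  6.5] open 26.0 grip 54.9 q [ 0.42  0.6   1.72 -0.7   1.33  0.84]
time_s: 16.25
tcp_pos: [0.4485, 0.1676, 0.4562]
orientation: [0.674, 0.632, -0.277, 0.262]
ft_force: [-0.1, 0.2, -6.3]
opening: 0.0259
grip_force: 55.0
 shift first(tool mm) [ 61.4 112.1   5.7] turn [ 0.3 44.8  0.1] shift after turn [ 39.9 112.1  47. ] | grasp now [441.9  55.5 343.3] t 16.2 F [-0.1  0.2 -6.3] open 25.9 grip 55.0 q [ 0.38  0.34  1.5  -0.69  1.68  0.51]
```

```bash
python3 -m handwheel '[[-1,[0,0,0],[0,4,0]],[-1,[0,0,0],[0,6.5,0]],[-1,[0,0,0],[0,7,0]],[-1,[0,0,0],[0,7,0]],[-1,[0,0,0],[0,7,0]],[-1,[0,0,0],[0,7,0]],[-1,[0,0,0],[0,6.5,0]],[-1,[0,0.02,0],[0,0,-3]],[-1,[0,0.03,0],[0,0,0]],[-1,[0,0.03,0],[0,0,0]]]'
python3 -m handwheel '[[-1,[0.02,0.03,0],[0,0,0]],[-1,[0.02,0,0.02],[0,0,0]],[-1,[0,0,0.04],[0,0,0]],[-1,[0,0,0.03],[0,0,0]],[-1,[0,0,0.01],[0,0,0]],[-1,[0,0,0],[0,0,0]],[-1,[0,0,0],[0,0,0]]]'
python3 - <<'E'
from h import *
delta([.563,.20,.147],down(89))
p=shoot("scene"); q=shoot("side")
cv2.imwrite("pics/g1.png",np.vstack([cv2.resize(p["frame"][100:350,240:540],(600,300)),cv2.resize(q["frame"][50:250,100:400],(600,300))]))
for r in(p,q):
    X=world(r); m=np.isfinite(X[...,0]); P=X[m]; k=(np.hypot(P[:,0]-.563,P[:,1]-.2)<.06)&(P[:,2]>.035)&(P[:,2]<.12); P=P[k]; print(len(P),"bottom",np.percentile(P[:,2],[0,1]))
    for z in (.045,.06,.075,.09,.105):
        s=P[abs(P[:,2]-z)<.008]; print(z,s.min(0)[:2].round(4) if len(s) else "", s.max(0)[:2].round(4) if len(s) else "")
E
```

```text
time_s: 17.08
tcp_pos: [0.529, 0.1649, 0.4525]
orientation: [0.711, 0.703, -0.002, -0.001]
ft_force: [1.2, -0.3, -4.6]
opening: 0.0257
grip_force: 55.0
time_s: 17.67
tcp_pos: [0.5593, 0.205, 0.3545]
orientation: [0.711, 0.703, -0.001, -0.0]
ft_force: [1.2, 0.4, -2.9]
opening: 0.0259
grip_force: 55.0
 shift first(tool mm) [-4.9  3.8 48.3] turn [-0.1  0.   0.4] shift after turn [-4.9  3.8 48.3] | grasp now [559.  204.9 195.3] t 17.7 F [ 1.2  0.4 -2.9] open 25.9 grip 55.0 q [ 0.22  0.51  1.4  -0.    1.24  0.23]
308 bottom [0.0700338  0.07235377]
0.045  
0.06  
0.075 [0.5391 0.1871] [0.5815 0.2275]
0.09 [0.5373 0.1867] [0.5813 0.227 ]
0.105 [0.5379 0.1865] [0.5818 0.2272]
364 bottom [0.06822518 0.07109141]
0.045  
0.06  
0.075 [0.5321 0.1808] [0.5763 0.2277]
0.09 [0.5324 0.1826] [0.5775 0.2277]
0.105 [0.5302 0.1806] [0.5786 0.2264]
```

View pics/g1.png

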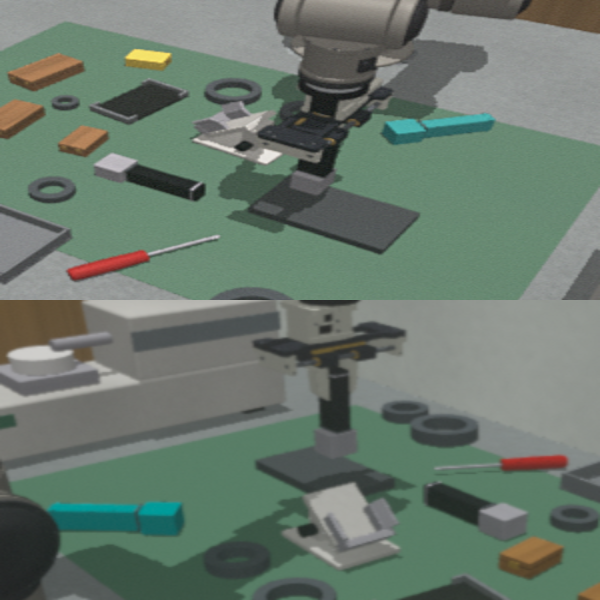

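Gauge 1 hangs upright over the near end of the plate (foot at (312,182) top, (335,440) bottom view). Lower it gently.

```bash
python3 -m handwheel '[[-1,[-0.002,0.002,0.01],[0,0,0]],[-1,[-0.003,0.002,0.015],[0,0,0]],[-1,[0,0,0.01],[0,0,0]],[-1,[0,0,0.006],[0,0,0]],[-1,[0,0,0.002],[0,0,0]],[-1,[0,0,0],[0,0,0]],[-1,[0,0,0],[0,0,0]]]'
python3 -m handwheel '[[-1,[0,0,0.001],[0,0,0]],[-1,[0,0,0.001],[0,0,0]],[-1,[0,0,0],[0,0,0]]]'
python3 -m handwheel '[[-1,[0,0,0.001],[0,0,0]],[-1,[0,0,0.0005],[0,0,0]],[-1,[0,0,0],[0,0,0]]]'
python3 - <<'E'
from h import *
delta([.563,.20,.147],down(89))
E
```

```text
time_s: 18.35
tcp_pos: [0.5633, 0.2003, 0.3125]
orientation: [0.711, 0.703, 0.0, 0.0]
ft_force: [-0.3, 0.1, -4.0]
opening: 0.0258
grip_force: 55.0
time_s: 18.6
tcp_pos: [0.5631, 0.2002, 0.3102]
orientation: [0.711, 0.703, 0.0, 0.0]
ft_force: [0.3, -0.6, -5.2]
opening: 0.0258
grip_force: 55.0
time_s: 18.85
tcp_pos: [0.5631, 0.2002, 0.3084]
orientation: [0.711, 0.703, -0.0, -0.0]
ft_force: [0.1, -0.1, -4.8]
opening: 0.026
grip_force: 55.0
 shift first(tool mm) [-0.2 -0.1  2.2] turn [-0.   0.   0.4] shift after turn [-0.2 -0.1  2.2] | grasp now [563.1 200.2 149.2] t 18.9 F [ 0.1 -0.1 -4.8] open 26.0 grip 55.0 q [ 0.21  0.56  1.45 -0.    1.13  0.22]
```

```bash
python3 -m handwheel '[[-1,[0,0,0.001],[0,0,0]],[-1,[0,0,0],[0,0,0]],[-1,[0,0,0],[0,0,0]]]'
python3 -m handwheel '[[-1,[0,0,0.001],[0,0,0]],[-1,[0,0,0],[0,0,0]],[-1,[0,0,0],[0,0,0]]]'
python3 - <<'E'
from h import *
delta([.563,.20,.147],down(89))
E
```

```text
time_s: 19.1
tcp_pos: [0.5631, 0.2002, 0.3074]
orientation: [0.711, 0.703, -0.0, -0.0]
ft_force: [-0.0, 0.7, -4.6]
opening: 0.0253
grip_force: 55.0
time_s: 19.35
tcp_pos: [0.5631, 0.2002, 0.3064]
orientation: [0.711, 0.703, -0.0, 0.0]
ft_force: [0.1, 0.8, -4.5]
opening: 0.0258
grip_force: 55.0
 shift first(tool mm) [-0.2 -0.1  0.2] turn [-0.   0.   0.4] shift after turn [-0.2 -0.1  0.2] | grasp now [563.1 200.2 147.2] t 19.4 F [ 0.1  0.8 -4.5] open 25.8 grip 55.0 q [ 0.21  0.56  1.45 -0.    1.13  0.22]
```

```bash
python3 -m handwheel '[[-1,[0,0,0.001],[0,0,0]],[-1,[0,0,0],[0,0,0]]]'|sed -n '2p;4p'
python3 -m handwheel '[[-1,[0,0,0.0007],[0,0,0]],[-1,[0,0,0],[0,0,0]]]'|sed -n '2p;4p'
python3 -m handwheel '[[-1,[0,0,0.0005],[0,0,0]],[-1,[0,0,0],[0,0,0]]]'|sed -n '2p;4p'
```

```text
tcp_pos: [0.5632, 0.2002, 0.3055]
ft_force: [-0.4, -0.0, -4.4]
tcp_pos: [0.5632, 0.2002, 0.3055]
ft_force: [-0.2, 0.5, 2.2]
tcp_pos: [0.5631, 0.2002, 0.3055]
ft_force: [-1.7, -0.7, 6.9]
```

```bash
python3 -m handwheel '[[0.3,[0,0,0],[0,0,0]],[0.3,[0,0,0],[0,0,0]],[0.3,[0,0,0],[0,0,0]],[0.3,[0,0,0],[0,0,0]],[0.3,[0,0,-0.005],[0,0,0]],[0.3,[0,0,-0.02],[0,0,0]],[0.3,[0,0,-0.03],[0,0,0]],[0.3,[0,0,-0.03],[0,0,0]],[0.3,[0,0,-0.03],[0,0,0]],[0.3,[-0.02,0.01,-0.01],[0,0,0]]]'
python3 -m handwheel '[[1,[-0.035,0.01,0],[0,0,0]],[1,[-0.04,0.01,0],[0,0,0]],[1,[-0.04,0.01,0],[0,0,0]],[1,[-0.04,0.01,0],[0,0,0]],[1,[-0.04,0.01,0],[0,0,0]],[1,[-0.04,0,0],[0,0,0]],[1,[-0.03,0,0],[0,0,0]],[1,[0,0,0],[0,0,0]],[1,[0,0,0],[0,0,0]]]'
python3 - <<'E'
from h import *
p=shoot("wrist"); r,z=wtop(p,(.62,.0),.04); print(r,z)
a=np.radians(r[3]%180); delta(np.r_[r[0]/1000-.005*np.array([np.cos(a),np.sin(a)]),.026],down(r[3]%180),"to grasp")
X=world(p); k=np.isfinite(X[...,0])&(abs(X[...,0]-.62)<.06)&(abs(X[...,1]+.06)<.05)&(X[...,2]>.03); C=p["frame"][k].mean(1); print("light y",np.median(X[k][C>120],0),"dark",np.median(X[k][C<80],0))
q=shoot("side"); X=world(q); P=X[np.isfinite(X[...,0])]; P=P[(np.hypot(P[:,0]-.563,P[:,1]-.2)<.06)&(P[:,2]>.03)]; print("g1 top",P[:,2].max(), [np.median(P[abs(P[:,2]-z)<.01],0) for z in (.05,.08,.16)])
E
```

```text
time_s: 20.68
tcp_pos: [0.5721, 0.1825, 0.4349]
orientation: [0.71, 0.705, 0.004, 0.001]
ft_force: [0.9, 0.1, 0.1]
opening: 0.0596
grip_force: 0.0
time_s: 21.43
tcp_pos: [0.62, -0.0872, 0.4292]
orientation: [0.712, 0.702, 0.0, -0.0]
ft_force: [0.2, 0.5, -0.0]
opening: 0.092
grip_force: 0.0
(array([6.22e+02, 6.00e-01]), 160.3, 44.7, 89.8) 0.0396200564035059
to grasp shift first(tool mm) [ 81.2   0.9 244.2] turn [ 0.  -0.  -0.5] shift after turn [ 81.3   1.6 244.2] | grasp now [620.1 -85.6 270.2] t 21.5 F [-0.3  0.3 -1.1] open 91.4 grip 0.0 q [-0.26  0.52  1.18  0.    1.45 -0.25]
light y [ 0.60810856 -0.0622639   0.36451531] dark [ 0.62877591 -0.06195373  0.35042474]
g1 top 0.18043221593428374 [array([0.54572903, 0.18317673, 0.04982181]), array([0.54858573, 0.18662894, 0.08063591]), array([0.54985687, 0.18591856, 0.15950576])]
```

```bash
python3 -m handwheel '[[1,[0.02,0,0.03],[0,0,0]],[1,[0.02,0.001,0.04],[0,0,0]],[1,[0.02,0,0.04],[0,0,0]],[1,[0.021,0,0.03],[0,0,0]],[1,[0,0,0.03],[0,0,0]],[1,[0,0,0.03],[0,0,0]],[1,[0,0,0.025],[0,0,0]],[1,[0,0,0.015],[0,0,0]],[1,[0,0,0.004],[0,0,0]],[1,[0,0,0],[0,0,0]]]'
python3 -m handwheel '[[-1,[0,0,0],[0,0,0]],[-1,[0,0,0],[0,0,0]],[-1,[0,0,0],[0,0,0]],[-1,[0,0,0],[0,0,0]],[-1,[0,0,0],[0,0,0]],[-1,[0,0,0],[0,0,0]],[-1,[0,0,0],[0,0,0]],[-1,[0,0,0],[0,0,0]],[-1,[0,0,0],[0,0,0]],[-1,[0,0,0],[0,0,0]]]' 55
python3 - <<'E'
from h import *
delta([.622,-.0044,.026],down(89.8))
E
```

```text
time_s: 22.37
tcp_pos: [0.6216, -0.0057, 0.1899]
orientation: [0.71, 0.704, -0.001, -0.001]
ft_force: [-0.5, 0.2, 0.5]
opening: 0.0917
grip_force: 0.0
time_s: 23.2
tcp_pos: [0.6219, -0.0072, 0.1907]
orientation: [0.711, 0.703, -0.0, 0.0]
ft_force: [0.7, -0.8, 0.2]
opening: 0.0298
grip_force: 0.0
 shift first(tool mm) [2.8 0.1 5.5] turn [ 0.   0.  -0.4] shift after turn [2.8 0.1 5.5] | grasp now [621.9  -7.2  31.5] t 23.2 F [ 0.7 -0.8  0.2] open 29.8 grip 0.0 q [-0.13  0.74  1.47 -0.    0.93 -0.12]
```

```bash
python3 -m handwheel '[[-0.3,[0,0,0],[0,0,0]],[-0.3,[0.003,0,0.0055],[0,0,0]],[-1,[0,0,0],[0,0,0]],[-1,[0,0,0],[0,0,0]],[-1,[0,0,0],[0,0,0]],[-1,[0,0,0],[0,0,0]],[-1,[0,0,0],[0,0,0]]]'
python3 - <<'E'
from h import *
delta([.622,-.0044,.026],down(89.8))
E
python3 -m handwheel '[[-1,[0,0,-0.005],[0,0,0]],[-1,[0,0,-0.01],[0,0,0]],[-1,[0,0,-0.02],[0,0,0]],[-1,[0,0,-0.03],[0,0,0]],[-1,[0,0,-0.03],[0,0,0]],[-1,[0,0,-0.03],[0,0,0]],[-1,[0,0,-0.03],[0,0,0]],[-1,[0,0,-0.03],[0,0,0]],[-1,[0,0,-0.02],[0,0,0]],[-1,[0,0,0],[0,0,0]]]'
python3 - <<'E'
from h import *
R=np.c_[SX,-SY,-SZ]; delta(S0-.005*SX+.006*SZ+.08*SZ+.02*SX,R)
E
```

```text
time_s: 23.78
tcp_pos: [0.6218, -0.0042, 0.1848]
orientation: [0.711, 0.703, -0.0, -0.0]
ft_force: [-0.8, -0.7, -4.3]
opening: 0.0255
grip_force: 54.7
 shift first(tool mm) [-0.2  0.2 -0.4] turn [-0.  -0.  -0.4] shift after turn [-0.2  0.2 -0.4] | grasp now [621.6  -4.2  25.6] t 23.8 F [-0.8 -0.7 -4.3] open 25.5 grip 54.7 q [-0.13  0.75  1.48  0.    0.92 -0.12]
time_s: 24.62
tcp_pos: [0.6222, -0.0042, 0.3968]
orientation: [0.711, 0.703, 0.003, 0.004]
ft_force: [2.1, -0.6, -3.2]
opening: 0.0256
grip_force: 54.7
 shift first(tool mm) [-119.4 -192.8  106.9] turn [-0.7 45.   3.3] shift after turn [-169.  -184.5  -15.1] | grasp now [624.   -4.4 237.7] t 24.6 F [ 2.1 -0.6 -3.2] open 25.6 grip 54.7 q [-0.13  0.53  1.25  0.    1.35 -0.12]
```

```bash
python3 -m handwheel '[[-1,[-0.01,-0.015,0],[0,0,0]],[-1,[-0.02,-0.033,0],[0,0,0]],[-1,[-0.022,-0.036,0],[0,0,0]],[-1,[-0.022,-0.036,0],[0,0,0]],[-1,[-0.022,-0.036,0],[0,0,0]],[-1,[-0.016,-0.025,0],[0,0,0]],[-1,[-0.008,-0.012,0],[0,0,3.3]],[-1,[0,0,0],[0,5,0]],[-1,[0,0,0],[0,6.5,0]],[-1,[0,0,0],[0,7,0]]]'
python3 -m handwheel '[[-1,[0,0,0],[0,7,0]],[-1,[0,0,0],[0,7,0]],[-1,[0,0,0],[0,7,0]],[-1,[0,0,0],[0,5.5,0]],[-1,[0,0,0],[0,0,0]],[-1,[0,0,0],[0,0,0]]]'
python3 - <<'E'
from h import *
R=np.c_[SX,-SY,-SZ]; delta(S0-.005*SX+.006*SZ+.08*SZ+.02*SX,R)
E
```

```text
time_s: 25.45
tcp_pos: [0.4284, -0.1211, 0.3901]
orientation: [0.721, 0.674, 0.12, -0.111]
ft_force: [-0.5, 0.3, -4.7]
opening: 0.0255
grip_force: 54.7
time_s: 25.95
tcp_pos: [0.4288, -0.1218, 0.3893]
orientation: [0.676, 0.63, 0.278, -0.261]
ft_force: [-0.2, -0.4, -4.0]
opening: 0.0254
grip_force: 54.7
 shift first(tool mm) [-71.3   0.8  71.9] turn [ 0.   0.2 -0.2] shift after turn [-71.5   0.6  71.7] | grasp now [436.4  -9.9 276.3] t 25.9 F [-0.2 -0.4 -4. ] open 25.4 grip 54.7 q [-0.64  0.31  1.74  0.63  1.58 -0.73]
```

```bash
python3 -m handwheel '[[-1,[-0.02,0,0.01],[0,0,0]],[-1,[-0.025,0,0.015],[0,0,0]],[-1,[-0.018,0,0.015],[0,0,0]],[-1,[-0.008,0.001,0.02],[0,0,0]],[-1,[0,0,0.012],[0,0,0]],[-1,[0,0,0],[0,0,0]],[-1,[0,0,0],[0,0,0]]]'
python3 - <<'E'
from h import *
R=np.c_[SX,-SY,-SZ]; delta(S0-.005*SX+.006*SZ,R)
p=shoot("wrist"); X=world(p); m=np.isfinite(X[...,0]); Q=(X[m]-(S0+.08*SZ+.02*SX))@np.c_[SX,SY,SZ]
for a in (.03,.045,.06,.075,.082):
    s=(abs(Q[:,0]-a)<.005)&(abs(Q[:,2]-.02)<.012)&(abs(Q[:,1])<.03); print(a,s.sum(),np.median(Q[s],0)*1000 if s.any() else "",np.percentile(Q[s,1],[2,98])*1000 if s.any() else "")
s=(abs(Q[:,2]-.02)<.008)&(abs(Q[:,1])<.012)&(Q[:,0]>.03)&(Q[:,0]<.12); print("end",np.percentile(Q[s,0],[99,100])*1000)
E
```

```text
time_s: 26.53
tcp_pos: [0.4302, -0.1204, 0.2892]
orientation: [0.675, 0.631, 0.279, -0.261]
ft_force: [0.6, 0.5, -3.9]
opening: 0.026
grip_force: 54.7
 shift first(tool mm) [-21.6  -0.6  80. ] turn [-0.   0.1  0. ] shift after turn [-21.8  -0.7  79.9] | grasp now [437.6  -8.4 176.4] t 26.5 F [ 0.6  0.5 -3.9] open 26.0 grip 54.7 q [-0.64  0.45  1.86  0.65  1.38 -0.88]
0.03 1314 [30.13763217  0.90043757 20.60115925] [-11.43580302  12.96032165]
0.045 1445 [45.0076431   0.89154473 20.54565108] [-11.27912858  13.14029133]
0.06 1503 [59.92571964  1.27381676 20.58448611] [-10.97675679  13.27356728]
0.075 1489 [74.75203072  1.28628799 20.49003669] [-10.62690905  13.64386011]
0.082 410 [78.41413727  0.89142869 19.53920263] [-9.84628269 12.62177338]
end [79.39114024 80.27165892]
```

```bash
python3 -m handwheel '[[-1,[-0.005,0,0.015],[0,0,0]],[-1,[-0.005,0,0.02],[0,0,0]],[-1,[0,0,0.02],[0,0,0]],[-1,[0,0,0.012],[0,0,0]],[-1,[0,0,0.006],[0,0,0]],[-1,[-0.003,0,0.004],[0,0,0]],[-1,[-0.003,0,0.0015],[0,0,0]],[-1,[-0.002,0,0],[0,0,0]],[-1,[-0.002,0,0],[0,0,0]],[-1,[0,0,0],[0,0,0]]]'
python3 - <<'E'
from h import *
R=np.c_[SX,-SY,-SZ]; delta(S0-.005*SX+.006*SZ,R); o=ctrl.get_obs()["ft_force"]; print(np.c_[SX,SY,SZ].T@o)
E
```

```text
time_s: 27.42
tcp_pos: [0.4332, -0.0799, 0.2201]
orientation: [0.675, 0.63, 0.281, -0.261]
ft_force: [1.8, 3.3, 2.9]
opening: 0.0256
grip_force: 54.7
 shift first(tool mm) [-1.7 -1.   2.3] turn [ 0.1 -0.1 -0. ] shift after turn [-1.7 -1.   2.3] | grasp now [441.2  32.6 107.8] t 27.4 F [1.8 3.3 2.9] open 25.6 grip 54.7 q [-0.56  0.56  1.95  0.74  1.19 -0.98]
[ 4.42294639 -1.58004595 -0.35437933]
```

```bash
python3 -m handwheel '[[-1,[0,0,0.001],[0,0,0]],[-1,[0,0,0.001],[0,0,0]],[-1,[0,0,0],[0,0,0]],[-1,[0,0,0],[0,0,0]]]'
python3 - <<'E'
from h import *
R=np.c_[SX,-SY,-SZ]; delta(S0-.005*SX+.006*SZ,R); o=ctrl.get_obs()["ft_force"]; print(np.c_[SX,SY,SZ].T@o)
E
```

```text
time_s: 27.75
tcp_pos: [0.4332, -0.0779, 0.2184]
orientation: [0.675, 0.631, 0.28, -0.261]
ft_force: [1.8, 3.4, 6.1]
opening: 0.0255
grip_force: 54.7
 shift first(tool mm) [-1.9 -0.8 -0.3] turn [ 0.1 -0.  -0. ] shift after turn [-1.9 -0.8 -0.3] | grasp now [440.9  34.5 105.9] t 27.8 F [1.8 3.4 6.1] open 25.5 grip 54.7 q [-0.56  0.56  1.95  0.74  1.19 -0.98]
[ 6.83485958 -1.53455131  1.85610748]
```

```bash
python3 -m handwheel '[[-1,[-0.001,0,0.0005],[0,0,0]],[-1,[-0.0005,0,0],[0,0,0]],[-1,[0,0,0],[0,0,0]],[-1,[0,0,0],[0,0,0]]]'
python3 - <<'E'
from h import *
R=np.c_[SX,-SY,-SZ]; delta(S0-.005*SX+.006*SZ,R); o=ctrl.get_obs()["ft_force"]; print(np.c_[SX,SY,SZ].T@o)
for n in("side","wrist"):
    try: seated(shoot(n))
    except Exception: pass
E
```

```text
time_s: 28.08
tcp_pos: [0.4333, -0.0781, 0.2177]
orientation: [0.675, 0.63, 0.281, -0.262]
ft_force: [3.4, 6.5, 11.5]
opening: 0.026
grip_force: 54.8
 shift first(tool mm) [-1.2 -1.  -0.7] turn [ 0.1 -0.2 -0. ] shift after turn [-1.2 -1.  -0.7] | grasp now [441.1  34.5 105.5] t 28.1 F [ 3.4  6.5 11.5] open 26.0 grip 54.8 q [-0.56  0.56  1.95  0.74  1.19 -0.98]
[12.83323596 -2.9238969   3.40272172]
top pts 354 x [-79.66746809  78.714388  ] y handle [-9.90937111 15.2348355 ] z at low/high 19.550547129856536 nan 19.43598998335285
top pts 12105 x [-27.95353801  79.94251352] y handle [-12.792079    12.82196388] z at low/high nan 20.128794566307583 20.23794887701716
  return _methods._mean(a, axis=axis, dtype=dtype,
  ret = ret.dtype.type(ret / rcount)
```

```bash
python3 -m handwheel '[[0.1,[0,0,0],[0,0,0]],[0.1,[0,0,0],[0,0,0]],[0.1,[0,0,0],[0,0,0]],[0.1,[0,0,0],[0,0,0]],[0.1,[0,0,0],[0,0,0]],[0.1,[0,0,0],[0,0,0]],[0.1,[0,0,-0.01],[0,0,0]],[0.1,[0,0,-0.025],[0,0,0]],[0.1,[0,0,-0.025],[0,0,0]],[0.1,[0,0,-0.03],[0,0,0]]]'
python3 -m handwheel '[[0.1,[0,0,-0.03],[0,0,0]],[0.1,[0,0,-0.02],[0,-6,0]],[0.1,[0,0,-0.01],[0,-6.5,0]],[0.1,[0,0,-0.01],[0,-6.5,0]],[0.1,[0,0,-0.01],[0,-6.5,0]],[0.1,[0,0,-0.01],[0,-6.5,0]],[0.1,[0,0,-0.01],[0,-6.5,0]],[0.1,[0,0,-0.01],[0,-6.5,0]],[0.1,[0.01,0,-0.03],[0,0,0]],[0.1,[0.03,0,-0.03],[0,0,0]]]'
python3 -m handwheel '[[0.1,[0.04,0,0],[0,0,0]],[0.1,[0.04,0,0],[0,0,0]],[0.1,[0.04,0,0],[0,0,0]],[0.1,[0.04,0,0],[0,0,0]],[0.1,[0.04,0,0],[0,0,0]],[0.1,[0.04,0,0],[0,0,0]],[0.1,[0.04,0,0],[0,0,0]],[0.1,[0.04,0,0],[0,0,0]],[0.1,[0.04,0,0],[0,0,0]],[0.1,[0.04,0,0],[0,-5,0]]]'
python3 -m handwheel '[[0.1,[0,0,0],[0,-6.5,0]],[0.1,[0,0,0],[0,-6.5,0]],[0.1,[0,0,0],[0,-6.5,0]],[0.1,[0,0,0],[0,-6.5,0]],[0.1,[0,0,0],[0,-7,0]],[0.1,[0,0,0],[0,-7,0]],[0.1,[0,0,0],[0,0,0]],[0.1,[0,0,0],[0,0,0]]]'
python3 - <<'E'
from h import *
delta(S0+.12*SX,np.c_[-SZ,-SY,-SX])
seated(shoot("side"))
E
```

```text
time_s: 29.02
tcp_pos: [0.4282, -0.1429, 0.281]
orientation: [0.675, 0.631, 0.279, -0.262]
ft_force: [1.1, -0.9, -0.3]
opening: 0.0504
grip_force: 0.0
time_s: 29.85
tcp_pos: [0.4269, -0.1624, 0.4303]
orientation: [0.732, 0.681, -0.001, 0.0]
ft_force: [1.5, 0.7, 1.0]
opening: 0.0507
grip_force: 0.0
time_s: 30.68
tcp_pos: [0.4543, 0.2392, 0.4303]
orientation: [0.731, 0.681, -0.031, 0.03]
ft_force: [0.5, -0.8, 0.3]
opening: 0.0508
grip_force: 0.0
time_s: 31.35
tcp_pos: [0.4547, 0.2384, 0.4291]
orientation: [0.675, 0.631, -0.279, 0.26]
ft_force: [0.9, 0.4, 0.5]
opening: 0.0507
grip_force: 0.0
 shift first(tool mm) [89.5 -1.  91. ] turn [-0.1 -0.1 -0. ] shift after turn [89.7 -1.1 90.8] | grasp now [446.9 126.3 316.2] t 31.4 F [0.9 0.4 0.5] open 50.7 grip 0.0 q [ 0.5   0.44  1.42 -0.65  1.73  0.61]
top pts 668 x [-79.19696639  77.88811935] y handle [-10.47944076  15.7447937 ] z at low/high 19.295387549709993 19.06942545084173 19.162810825579932
```

```bash
python3 -m handwheel '[[0.1,[0.015,0,0],[0,0,0]],[0.1,[0.03,-0.001,0.01],[0,0,0]],[0.1,[0.03,0,0.02],[0,0,0]],[0.1,[0.014,0,0.03],[0,0,0]],[0.1,[0,0,0.03],[0,0,0]],[0.1,[0,0,0.02],[0,0,0]],[0.1,[0,0,0.025],[0,0,0]],[0.1,[0.001,0,0.02],[0,0,0]],[0.1,[0,0,0.008],[0,0,0]],[0.1,[0,0,0],[0,0,0]]]'
python3 - <<'E'
from h import *
delta(S0+.045*SX,np.c_[-SZ,-SY,-SX])
E
python3 -m handwheel '[[0,[0,0,0],[0,0,0]],[-1,[0,0,0],[0,0,0]],[-1,[0,0,0],[0,0,0]],[-1,[0,0,0],[0,0,0]],[-1,[0,0,0],[0,0,0]],[-1,[0,0,0],[0,0,0]],[-1,[0,0,0],[0,0,0]]]' 55
python3 - <<'E'
from h import *
delta(S0+.045*SX,np.c_[-SZ,-SY,-SX])
E
```

```text
time_s: 32.23
tcp_pos: [0.4498, 0.1859, 0.2494]
orientation: [0.676, 0.63, -0.281, 0.26]
ft_force: [0.5, -0.5, -0.1]
opening: 0.0508
grip_force: 0.0
 shift first(tool mm) [-0.1  0.2  1.5] turn [-0.2 -0.  -0.1] shift after turn [-0.1  0.2  1.5] | grasp now [441.6  73.7 136.8] t 32.2 F [ 0.5 -0.5 -0.1] open 50.8 grip 0.0 q [ 0.41  0.6   1.72 -0.7   1.33  0.84]
time_s: 32.82
tcp_pos: [0.4503, 0.1873, 0.251]
orientation: [0.675, 0.631, -0.279, 0.262]
ft_force: [1.9, 3.1, 3.9]
opening: 0.0256
grip_force: 55.0
 shift first(tool mm) [ 0.  -0.1  3.6] turn [ 0.  -0.  -0.1] shift after turn [ 0.  -0.1  3.6] | grasp now [442.9  75.  138.3] t 32.8 F [1.9 3.1 3.9] open 25.6 grip 55.0 q [ 0.42  0.6   1.71 -0.7   1.33  0.84]
```

```bash
python3 -m handwheel '[[-1,[-0.003,0,0],[0,0,0]],[-1,[-0.006,0,-0.004],[0,0,0]],[-1,[-0.015,0,-0.01],[0,0,0]],[-1,[-0.025,0,-0.01],[0,0,0]],[-1,[-0.03,0,-0.02],[0,0,0]],[-1,[-0.03,0,-0.03],[0,0,0]],[-1,[-0.03,0,-0.03],[0,0,0]],[-1,[-0.03,0,-0.04],[0,0,0]],[-1,[-0.01,0,-0.02],[0,0,0]],[-1,[0,0,0],[0,4,0]]]'
python3 -m handwheel '[[-1,[0,0,0],[0,6.5,0]],[-1,[0,0,0],[0,7,0]],[-1,[0,0,0],[0,7,0]],[-1,[0,0,0],[0,7,0]],[-1,[0,0,0],[0,7,0]],[-1,[0,0,0],[0,6.5,0]],[-1,[0.02,0,0],[0,0,-3]],[-1,[0.03,0,0],[0,0,0]],[-1,[0.03,0,0],[0,0,0]],[-1,[0,0,0],[0,0,0]]]'
python3 - <<'E'
from h import *
delta([.563,.29,.19],down(89.5))
E
```

```text
time_s: 33.65
tcp_pos: [0.4489, 0.1756, 0.4879]
orientation: [0.685, 0.639, -0.253, 0.241]
ft_force: [-0.1, -0.2, -5.3]
opening: 0.0258
grip_force: 55.0
time_s: 34.48
tcp_pos: [0.4509, 0.2581, 0.4823]
orientation: [0.712, 0.703, -0.0, -0.001]
ft_force: [-0.5, -1.0, -3.2]
opening: 0.026
grip_force: 55.0
 shift first(tool mm) [ 33.2 112.  132.9] turn [-0.2 -0.1 -0.2] shift after turn [ 32.9 111.8 133.1] | grasp now [450.5 258.3 323.1] t 34.5 F [-0.5 -1.  -3.2] open 26.0 grip 55.0 q [0.37 0.28 1.39 0.   1.47 0.38]
```

```bash
python3 -m handwheel '[[-1,[0.02,0.02,0],[0,0,0]],[-1,[0.013,0.03,0],[0,0,0]],[-1,[0,0.03,0],[0,0,0]],[-1,[0,0.022,0],[0,0,0]],[-1,[0,0.01,0.01],[0,0,0]],[-1,[0,0,0.03],[0,0,0]],[-1,[0,0,0.04],[0,0,0]],[-1,[0,0,0.035],[0,0,0]],[-1,[0,0,0.02],[0,0,0]],[-1,[0,0,0],[0,0,0]]]'
python3 - <<'E'
from h import *
delta([.563,.29,.15],down(89.5))
for n in ("side","scene"):
    X=world(shoot(n)); P=X[np.isfinite(X[...,0])]; P=P[(np.hypot(P[:,0]-.563,P[:,1]-.29)<.06)&(P[:,2]>.035)&(P[:,2]<.12)]; print("bottom",np.percentile(P[:,2],[0,1]),P.min(0),P.max(0))
E
```

```text
time_s: 35.32
tcp_pos: [0.562, 0.2852, 0.3414]
orientation: [0.713, 0.702, -0.006, -0.003]
ft_force: [-1.4, -0.6, -4.9]
opening: 0.0261
grip_force: 55.0
 shift first(tool mm) [ 5.   1.3 32.2] turn [-0.7  0.3 -0.4] shift after turn [ 4.8  0.9 32.2] | grasp now [560.  284.4 182.2] t 35.3 F [-1.4 -0.6 -4.9] open 26.1 grip 55.0 q [ 0.35  0.59  1.3  -0.    1.27  0.36]
bottom [0.05327865 0.0543131 ] [0.53085388 0.25715764 0.05327865] [0.57749859 0.30632058 0.11980645]
bottom [0.05660022 0.06073712] [0.54079703 0.26601346 0.05660022] [0.58429765 0.30668917 0.11977924]
```

```bash
python3 -m handwheel '[[-1,[0,0.001,0.01],[0,0,0]],[-1,[0,0,0.01],[0,0,0]],[-1,[0,0,0.006],[0,0,0]],[-1,[0,0,0.002],[0,0,0]],[-1,[0,0,0],[0,0,0]],[-1,[0,0,0],[0,0,0]]]'|sed -n '2,4p'
python3 -m handwheel '[[-1,[0,0,0.001],[0,0,0]],[-1,[0,0,0],[0,0,0]]]'|sed -n '2p;4p'
python3 -m handwheel '[[-1,[0,0,0.001],[0,0,0]],[-1,[0,0,0],[0,0,0]]]'|sed -n '2p;4p'
python3 -m handwheel '[[-1,[0,0,0.001],[0,0,0]],[-1,[0,0,0],[0,0,0]]]'|sed -n '2p;4p'
```

```text
tcp_pos: [0.5651, 0.2862, 0.3205]
orientation: [0.713, 0.702, 0.0, 0.0]
ft_force: [0.6, -0.1, -3.5]
tcp_pos: [0.5651, 0.2862, 0.3195]
ft_force: [0.2, 0.1, -3.9]
tcp_pos: [0.565, 0.2862, 0.3183]
ft_force: [-0.5, -0.3, -3.8]
tcp_pos: [0.565, 0.2862, 0.3171]
ft_force: [-0.3, -0.0, -4.8]
```

```bash
python3 -m handwheel '[[-1,[0,0,0.001],[0,0,0]],[-1,[0,0,0],[0,0,0]]]'|sed -n '2p;4p'
```

```text
tcp_pos: [0.565, 0.2862, 0.3161]
ft_force: [0.2, 1.0, -4.5]
```

```bash
python3 -m handwheel '[[-1,[0,0,0.003],[0,0,0]],[-1,[0,0,0.002],[0,0,0]],[-1,[0,0,0.001],[0,0,0]],[-1,[0,0,0],[0,0,0]],[-1,[0,0,0],[0,0,0]]]'|sed -n '2p;4p'
python3 -m handwheel '[[-1,[0,0,0.001],[0,0,0]],[-1,[0,0,0],[0,0,0]]]'|sed -n '2p;4p'
python3 -m handwheel '[[-1,[0,0,0.001],[0,0,0]],[-1,[0,0,0],[0,0,0]]]'|sed -n '2p;4p'
```

```text
tcp_pos: [0.5651, 0.2862, 0.3101]
ft_force: [-0.1, -0.1, -3.2]
tcp_pos: [0.5651, 0.2862, 0.3092]
ft_force: [-0.1, -0.1, -4.7]
tcp_pos: [0.565, 0.2862, 0.3081]
ft_force: [-0.4, 0.4, -3.9]
```

```bash
python3 -m handwheel '[[-1,[0,0,0.0008],[0,0,0]],[-1,[0,0,0],[0,0,0]]]'|sed -n '2p;4p'
```

```text
tcp_pos: [0.565, 0.2862, 0.3073]
ft_force: [-0.5, 0.2, -3.9]
```

```bash
python3 -m handwheel '[[-1,[0,0,0.0008],[0,0,0]],[-1,[0,0,0],[0,0,0]]]'|sed -n '2p;4p'
python3 -m handwheel '[[-1,[0,0,0.0005],[0,0,0]],[-1,[0,0,0],[0,0,0]]]'|sed -n '2p;4p'
python3 -m handwheel '[[-1,[0,0,0.0005],[0,0,0]],[-1,[0,0,0],[0,0,0]]]'|sed -n '2p;4p'
```

```text
tcp_pos: [0.565, 0.2862, 0.3071]
ft_force: [-1.1, -0.2, -0.1]
tcp_pos: [0.565, 0.2862, 0.3071]
ft_force: [-2.6, -0.2, 5.3]
tcp_pos: [0.5649, 0.2863, 0.3071]
ft_force: [-3.3, -0.3, 7.9]
```

```bash
python3 -m handwheel '[[0.3,[0,0,0],[0,0,0]],[0.3,[0,0,0],[0,0,0]],[0.3,[0,0,0],[0,0,0]],[0.3,[0,0,0],[0,0,0]],[0.3,[0,0,-0.005],[0,0,0]],[0.3,[0,0,-0.02],[0,0,0]],[0.3,[0,0,-0.03],[0,0,0]],[0.3,[0,0,-0.03],[0,0,0]],[0.3,[0,0,-0.03],[0,0,0]],[0.3,[-0.02,-0.01,-0.01],[0,0,0]]]'
python3 -m handwheel '[[1,[-0.035,-0.015,0],[0,0,0]],[1,[-0.04,-0.015,0],[0,0,0]],[1,[-0.04,-0.015,0],[0,0,0]],[1,[-0.04,-0.015,0],[0,0,0]],[1,[-0.04,-0.015,0],[0,0,0]],[1,[-0.04,-0.015,0],[0,0,0]],[1,[-0.04,-0.015,0],[0,0,0]],[1,[-0.04,0,0],[0,0,0]],[1,[-0.04,0,0],[0,0,0]],[1,[-0.04,0,0],[0,0,0]]]'
python3 -m handwheel '[[1,[-0.04,0,0],[0,0,0]],[1,[-0.03,0,0],[0,0,0]],[1,[0,0,0],[0,0,0]],[1,[0,0,0],[0,0,0]]]'
python3 - <<'E'
from h import *
for n in ("side","scene"):
    p=shoot(n); X=world(p); P=X[np.isfinite(X[...,0])]
    for y in (.2,.287): 
        Q=P[(np.hypot(P[:,0]-.563,P[:,1]-y)<.04)&(P[:,2]>.03)]; print("g top",y,Q[:,2].max(),Q[Q[:,2]>.15].mean(0),Q[Q[:,2]<.06].mean(0))
    for k,h in (("case_a_mid",.036),("case_b_mid",.034),("case_c_mid",.032),("case_d_mid",.03),("pad_top",.008)):
        for d,P2,C in tops(p,k,h+(.0012 if n=="scene" else -.001),.004,X=X): print(k,round(d["confidence"],2),*rect(P2),C.mean(0).round())
p=shoot("wrist"); cv2.imwrite("pics/w5.png",p["frame"]); np.savez("wrist5.npz",X=world(p))
for k,c,h in (("a",(.4,-.36),.036),("b",(.573,-.289),.034),("c",(.551,-.416),.032),("d",(.572,-.15),.03),("pad",(.406,-.17),.008),("stops",(.406,-.17),.02)):
    try: print(k,wtop(p,c,h,.09,.004))
    except Exception as e: print(k,"no")
print(ctrl.get_obs()["tcp_pos"])
E
```

```text
time_s: 38.83
tcp_pos: [0.5555, 0.2683, 0.4356]
orientation: [0.712, 0.702, 0.004, 0.002]
ft_force: [-0.3, -1.0, 0.4]
opening: 0.0594
grip_force: 0.0
time_s: 39.67
tcp_pos: [0.4451, -0.1228, 0.4315]
orientation: [0.713, 0.702, 0.0, 0.001]
ft_force: [1.0, -0.1, 0.0]
opening: 0.0919
grip_force: 0.0
time_s: 40.0
tcp_pos: [0.4445, -0.1924, 0.4306]
orientation: [0.714, 0.7, 0.0, -0.0]
ft_force: [0.4, 1.2, -1.2]
opening: 0.0917
grip_force: 0.0
g top 0.2 0.1817474096800812 [0.55456574 0.19293458 0.16742807] [0.55105183 0.18884851 0.04517226]
g top 0.287 0.1808539874714412 [0.55637108 0.2784222  0.16719511] [0.55196712 0.27489387 0.04562463]
case_a_mid 0.85 [ 399.3 -363.9] 118.8 61.7 -7.5 [ 65. 111. 147.]
case_c_mid 0.92 [ 549.8 -418.7] 87.2 51.9 -2.6 [ 67. 111. 145.]
case_d_mid 0.74 [ 259.6 -254.4] 70.1 46.2 -77.3 [  2. 176. 194.]
pad_top 0.66 [ 403.2 -170.9] 143.2 88.3 -6.0 [49. 55. 49.]
pad_top 0.4 [456.1  83.9] 244.8 127.3 65.7 [137. 142. 141.]
g top 0.2 0.18432412662805192 [0.56817841 0.20458715 0.17233759] [0.57714528 0.20857438 0.04527158]
g top 0.287 0.18570815411507577 [0.57042018 0
[... 203 characters left out ...]
575.  -149.8] 71.8 47.4 6.7 [ 89. 127. 170.]
case_d_mid 0.73 [ 262. -250.] 72.4 50.0 -77.4 [ 98. 208. 229.]
pad_top 0.58 [ 409.1 -168. ] 143.5 88.2 -5.6 [48. 51. 48.]
a ((array([ 398.6, -382.2]), 115.8, 27.5, -3.1), np.float64(0.03540334202422178))
b ((array([ 574.5, -288.4]), 99.9, 56.6, 6.3), np.float64(0.03342307861351735))
c ((array([ 552.9, -407.8]), 84.6, 34.3, -1.2), np.float64(0.03127439705642823))
d ((array([ 574. , -150.8]), 68.7, 45.6, 7.4), np.float64(0.029663227428775443))
pad ((array([ 406.6, -169.8]), 131.7, 85.4, -6.9), np.float64(0.0076745201013799875))
stops ((array([ 467.1, -177.2]), 84.0, 21.2, 82.9), np.float64(0.019638200745333158))
[ 0.44477762 -0.1908885   0.43067676]
```

View pics/w5.png

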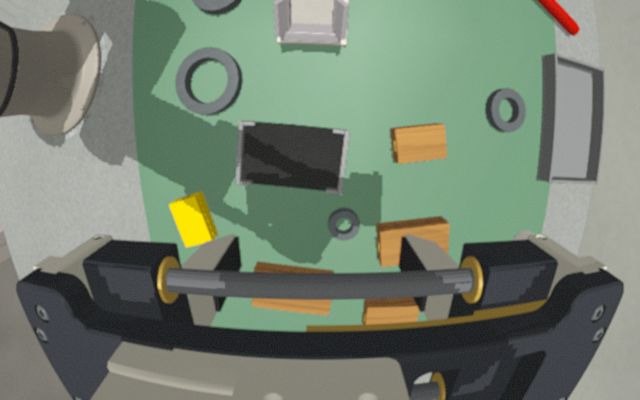

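Both gauges stand on the plate. The wrist view shows the pad (295,157), ring6 (343,222), case d (420,143), case b (412,240), case a (292,288) and c (390,312), the last two partly hidden. Turn the hand a quarter and look at the cases.

```bash
python3 -m handwheel '[[1,[-0.03,-0.03,0],[0,0,0]],[1,[-0.03,-0.03,0],[0,0,0]],[1,[-0.03,-0.03,0],[0,0,0]],[1,[-0.03,-0.03,0],[0,0,0]],[1,[-0.02,-0.025,0],[0,0,0]],[1,[0,0,0],[0,0,7]],[1,[0,0,0],[0,0,7]],[1,[0,0,0],[0,0,7]],[1,[0,0,0],[0,0,7]],[1,[0,0,0],[0,0,7]]]'
python3 -m handwheel '[[1,[0,0,0],[0,0,7]],[1,[0,0,0],[0,0,7]],[1,[0,0,0],[0,0,7]],[1,[0,0,0],[0,0,7]],[1,[0,0,0],[0,0,7]],[1,[0,0,0],[0,0,7]],[1,[0,0,0],[0,0,7]],[1,[0,0,0],[0,0,7]],[1,[0,0,0],[0,0,0]],[1,[0,0,0],[0,0,0]]]'
python3 - <<'E'
from h import *
p=shoot("wrist"); cv2.imwrite("pics/w6.png",p["frame"])
res={}
for k,c,h in (("a",(.4,-.36),.036),("b",(.573,-.289),.034),("c",(.551,-.416),.032),("d",(.572,-.15),.03),("pad",(.406,-.17),.008)):
    try: res[k]=r=wtop(p,c,h,.09,.004); print(k,r)
    except Exception as e: print(k,"no")
r=res["a"][0]; delta(np.r_[r[0]/1000,.1],down(r[3]),"over a")
E
```

```text
time_s: 41.48
tcp_pos: [0.2996, -0.3268, 0.4307]
orientation: [0.892, 0.452, 0.0, 0.0]
ft_force: [-1.2, -0.2, -0.1]
opening: 0.0917
grip_force: 0.0
time_s: 42.32
tcp_pos: [0.2997, -0.3266, 0.4307]
orientation: [1.0, -0.015, 0.0, 0.0]
ft_force: [0.1, -0.1, 0.2]
opening: 0.0918
grip_force: 0.0
a ((array([ 400.4, -362.6]), 116.7, 60.8, -7.9), np.float64(0.03567854008147765))
b ((array([ 523.3, -268.8]), 4.1, 1.4, 76.9), np.float64(0.03314048898159424))
c ((array([ 515.6, -416.4]), 51.0, 13.9, -85.9), np.float64(0.03160759282250401))
d ((array([ 541.3, -147.4]), 34.3, 11.0, 77.6), np.float64(0.029888455540037967))
pad ((array([ 406.5, -170.1]), 131.3, 85.3, -6.7), np.float64(0.008003408707379988))
over a shift first(tool mm) [101.7  33.  171.5] turn [ 0.  -0.   6.2] shift after turn [104.6  21.8 171.5] | grasp now [ 299.7 -326.7  271.5] t 42.4 F [0.2 0.  0.2] open 91.5 grip 0.0 q [-1.    0.17  1.69  0.    1.29  0.6 ]
```

```bash
python3 -m handwheel '[[1,[0,0,0],[0,0,6.2]],[1,[0.03,0.005,0.02],[0,0,0]],[1,[0.03,0.006,0.025],[0,0,0]],[1,[0.03,0.006,0.025],[0,0,0]],[1,[0.0145,0.005,0.03],[0,0,0]],[1,[0,0,0.035],[0,0,0]],[1,[0,0,0.035],[0,0,0]],[1,[0,0,0.03],[0,0,0]],[1,[0,0,0],[0,0,0]],[1,[0,0,0],[0,0,0]]]'
python3 - <<'E'
from h import *
delta([.4004,-.3626,.022],down(-7.9))
E
```

```text
time_s: 43.2
tcp_pos: [0.4, -0.363, 0.2298]
orientation: [0.998, -0.07, -0.001, -0.001]
ft_force: [-0.0, -0.3, 1.1]
opening: 0.0919
grip_force: 0.0
 shift first(tool mm) [ 0.5 -0.4 48.6] turn [-0.1  0.1 -0.1] shift after turn [ 0.3 -0.5 48.6] | grasp now [ 399.7 -362.6   70.6] t 43.2 F [-0.  -0.3  1.1] open 91.9 grip 0.0 q [-0.88  0.57  1.7   0.    0.88  0.83]
```

```bash
python3 -m handwheel '[[1,[0.001,0,0.02],[0,0,0]],[0.7,[0,0,0.018],[0,0,0]],[0.7,[0,0,0.008],[0,0,0]],[0.6,[0,0,0.002],[0,0,0]],[-1,[0,0,0],[0,0,0]],[-1,[0,0,0],[0,0,0]],[-1,[0,0,0],[0,0,0]],[-1,[0,0,0],[0,0,0]],[-1,[0,0,0],[0,0,0]],[-1,[0,0,0],[0,0,0]]]' 40
python3 - <<'E'
from h import *
delta([.4004,-.3626,.022],down(-7.9))
E
python3 -m handwheel '[[-1,[0,0,-0.003],[0,0,0]],[-1,[0,0,-0.01],[0,0,0]],[-1,[0,0,-0.03],[0,0,0]],[-1,[0,0,-0.035],[0,0,0]],[-1,[0,0,-0.02],[0,0,0]],[-1,[0,0,0],[0,0,0]]]'
python3 - <<'E'
from h import *
delta([.4065,-.1700,.03],down(-6.8),"pad")
E
```

```text
time_s: 44.03
tcp_pos: [0.4015, -0.3637, 0.1841]
orientation: [0.998, -0.071, 0.001, 0.001]
ft_force: [0.1, -0.2, 6.4]
opening: 0.06
grip_force: 40.0
 shift first(tool mm) [-1.2 -0.9  2.9] turn [ 0.1 -0.1 -0.2] shift after turn [-1.2 -0.9  2.9] | grasp now [ 401.7 -364.    24.9] t 44.0 F [ 0.1 -0.2  6.4] open 60.0 grip 40.0 q [-0.88  0.64  1.72  0.    0.77  0.83]
time_s: 44.53
tcp_pos: [0.4019, -0.3641, 0.2859]
orientation: [0.998, -0.071, 0.003, 0.003]
ft_force: [1.0, -1.5, -2.3]
opening: 0.0594
grip_force: 40.0
pad shift first(tool mm) [ -23.4 -193.4   95.4] turn [ 0.4 -0.4 -1.3] shift after turn [ -18.4 -193.3   96.7] | grasp now [ 402.9 -365.3  126.7] t 44.5 F [ 1.  -1.5 -2.3] open 59.4 grip 40.0 q [-0.88  0.49  1.64  0.    1.    0.83]
```

```bash
python3 -m handwheel '[[-1,[0,0,0],[0,0,-1.1]],[-1,[-0.002,-0.025,0],[0,0,0]],[-1,[-0.003,-0.035,0],[0,0,0]],[-1,[-0.003,-0.035,0],[0,0,0]],[-1,[-0.003,-0.035,0],[0,0,0]],[-1,[-0.003,-0.035,0],[0,0,0]],[-1,[-0.003,-0.02,0.02],[0,0,0]],[-1,[0,-0.008,0.02],[0,0,0]],[-1,[0,0,0],[0,0,0]],[-1,[0,0,0],[0,0,0]]]'
python3 - <<'E'
from h import *
R=down(-6.8); delta(np.array([.4065,-.1700,.036])+.0012*R[:,0],R,"pad")
p=shoot("wrist"); print(wtop(p,(.4065,-.17),.008,.1,.004), [ (d["confidence"],d["point"]) for d in ctrl.mark_of(p,"case_a_mid")])
cv2.imwrite("pics/w7.png",p["frame"])
E
```

```text
time_s: 45.37
tcp_pos: [0.4073, -0.1692, 0.2394]
orientation: [0.998, -0.06, -0.002, -0.001]
ft_force: [1.1, -0.2, -2.1]
opening: 0.0597
grip_force: 40.0
pad shift first(tool mm) [ 0.7  1.  44.2] turn [-0.1  0.2 -0.1] shift after turn [ 0.5  0.9 44.2] | grasp now [ 406.7 -168.8   80.2] t 45.4 F [ 1.1 -0.2 -2.1] open 59.7 grip 40.0 q [-0.57  0.42  1.96 -0.    0.77  1.12]
((array([ 463.7, -176.7]), 74.3, 13.7, 83.1), np.float64(0.00775835067301899)) [(0.62, [320.3, 263.4])]
```

```bash
python3 -m handwheel '[[-1,[0.0005,0.001,0.015],[0,0,0]],[-1,[0,0,0.015],[0,0,0]],[-1,[0,0,0.01],[0,0,0]],[-1,[0,0,0.004],[0,0,0]],[-1,[0,0,0],[0,0,0]],[-1,[0,0,0],[0,0,0]]]'
python3 - <<'E'
from h import *
R=down(-6.8); delta(np.array([.4065,-.1700,.033])+.0012*R[:,0],R,"pad")
E
python3 -m handwheel '[[-1,[0,0,0.0015],[0,0,0]],[-1,[0,0,0],[0,0,0]]]'|sed -n '2p;4p'
python3 -m handwheel '[[-1,[0,0,0.001],[0,0,0]],[-1,[0,0,0],[0,0,0]]]'|sed -n '2p;4p'
python3 -m handwheel '[[-1,[0,0,0.001],[0,0,0]],[-1,[0,0,0],[0,0,0]]]'|sed -n '2p;4p'
```

```text
time_s: 45.97
tcp_pos: [0.4084, -0.1714, 0.1972]
orientation: [0.998, -0.061, 0.0, 0.0]
ft_force: [0.9, 0.2, -2.7]
opening: 0.06
grip_force: 40.0
pad shift first(tool mm) [-0.8 -1.2  5. ] turn [ 0.  -0.1 -0.2] shift after turn [-0.8 -1.2  5. ] | grasp now [ 408.5 -171.5   38. ] t 46.0 F [ 0.9  0.2 -2.7] open 60.0 grip 40.0 q [-0.57  0.5   1.99 -0.    0.65  1.12]
tcp_pos: [0.4083, -0.171, 0.1957]
ft_force: [1.1, 0.6, -3.3]
tcp_pos: [0.4082, -0.1708, 0.1944]
ft_force: [-0.4, -0.2, -3.4]
tcp_pos: [0.4081, -0.1707, 0.1931]
ft_force: [0.2, -1.2, -2.9]
```

```bash
python3 -m handwheel '[[-1,[-0.0003,-0.0005,0.001],[0,0,0]],[-1,[0,0,0],[0,0,0]]]'|sed -n '2p;4p'
python3 -m handwheel '[[-1,[0,0,0.0008],[0,0,0]],[-1,[0,0,0],[0,0,0]]]'|sed -n '2p;4p'
python3 -m handwheel '[[-1,[0,0,0.0008],[0,0,0]],[-1,[0,0,0],[0,0,0]]]'|sed -n '2p;4p'
```

```text
tcp_pos: [0.408, -0.1702, 0.1922]
ft_force: [0.6, 0.2, -1.8]
tcp_pos: [0.408, -0.1702, 0.1921]
ft_force: [-3.4, 1.1, 9.2]
tcp_pos: [0.4079, -0.1701, 0.1921]
ft_force: [-5.6, 2.5, 19.9]
```

```bash
python3 -m handwheel '[[0.8,[0,0,0],[0,0,0]],[0.8,[0,0,0],[0,0,0]],[0.8,[0,0,0],[0,0,0]],[0.8,[0,0,0],[0,0,0]],[0.8,[0,0,-0.005],[0,0,0]],[0.8,[0,0,-0.03],[0,0,0]],[0.8,[0,0,-0.04],[0,0,0]],[0.8,[0,0,-0.04],[0,0,0]],[0.8,[0,0,-0.04],[0,0,0]],[0.8,[0,0.02,-0.04],[0,0,0]]]'
python3 -m handwheel '[[1,[0.01,0.04,-0.03],[0,0,0]],[1,[0.01,0.04,0],[0,0,-4]],[1,[0.02,0.02,0],[0,0,-6]],[1,[0,0,0],[0,0,-3]],[1,[0,0,0],[0,0,0]],[1,[0,0,0],[0,0,0]]]'
python3 - <<'E'
from h import *
p=shoot("wrist"); res={}
for k,c,h in (("b",(.573,-.289),.034),("c",(.551,-.416),.032),("d",(.572,-.15),.03)):
    try: res[k]=r=wtop(p,c,h,.075,.004); print(k,r)
    except Exception as e: print(k,"no")
r=res["b"][0]; delta(np.r_[r[0]/1000,.022],down(r[3]),"b")
for n,o in (("side",-.001),("scene",.0012)):
    q=shoot(n); X=world(q); print(n,wtop(q,(.4065,-.17),.044+o,.09,.004),wtop(q,(.4065,-.17),.020+o,.1,.003))
E
```

```text
time_s: 47.8
tcp_pos: [0.4052, -0.1868, 0.3854]
orientation: [0.998, -0.06, 0.0, -0.0]
ft_force: [2.1, -1.0, -0.6]
opening: 0.0826
grip_force: 0.0
time_s: 48.3
tcp_pos: [0.4335, -0.2839, 0.407]
orientation: [0.999, 0.051, -0.0, -0.001]
ft_force: [-0.0, -0.0, 0.5]
opening: 0.092
grip_force: 0.0
b ((array([ 574.5, -289.5]), 100.7, 55.6, 4.9), np.float64(0.03370396576167448))
c ((array([ 552.5, -417.4]), 84.7, 51.0, -2.3), np.float64(0.03148479686593663))
d ((array([ 574.5, -151. ]), 68.9, 45.5, 7.6), np.float64(0.029908545374723438))
b shift first(tool mm) [139.9  20.6 225.9] turn [-0.  0.  1.] shift after turn [140.1  18.  226. ] | grasp now [ 433.3 -283.4  248. ] t 48.4 F [-0.3  0.  -0.2] open 91.4 grip 0.0 q [-0.73  0.33  1.54  0.    1.28  0.74]
side ((array([ 404.3, -170.2]), 117.3, 63.9, -8.0), np.float64(0.043118897711534966)) ((array([ 337.8, -153.6]), 67.8, 10.2, 78.9), np.float64(0.018806058942602726))Traceback (most recent call last):
  File "<stdin>", line 8, in <module>
  File "h.py", line 37, in wtop
    k,l,s,_=cv2.connectedComponentsWithStats(m); mm=l==1+s[1:,4].argmax(); P=X[mm]
                                                         ~~~~~~~~~~~~~~^^
ValueError: attempt to get argmax of an empty sequence
```

```bash
python3 -m handwheel '[[1,[0.03,0.004,0.01],[0,0,1]],[1,[0.035,0.005,0.02],[0,0,0]],[1,[0.035,0.005,0.03],[0,0,0]],[1,[0.03,0.004,0.03],[0,0,0]],[1,[0.01,0,0.035],[0,0,0]],[1,[0,0,0.035],[0,0,0]],[1,[0,0,0.015],[0,0,0]],[0.8,[0,0,0],[0,0,0]],[0.8,[0,0,0],[0,0,0]]]'
python3 - <<'E'
from h import *
delta([.5745,-.2895,.022],down(4.9))
E
```

```text
time_s: 49.2
tcp_pos: [0.5706, -0.2885, 0.2359]
orientation: [0.999, 0.044, -0.001, -0.0]
ft_force: [1.0, -0.7, 0.0]
opening: 0.084
grip_force: 0.0
 shift first(tool mm) [ 3.9  1.4 54.7] turn [-0.1  0.1  0.1] shift after turn [ 3.8  1.3 54.7] | grasp now [ 570.4 -288.4   76.7] t 49.2 F [ 1.  -0.7  0. ] open 84.0 grip 0.0 q [-0.59  0.71  1.39  0.    1.05  0.9 ]
```

```bash
python3 -m handwheel '[[0.8,[0.004,0.001,0.02],[0,0,0]],[0.7,[0,0,0.02],[0,0,0]],[0.7,[0,0,0.01],[0,0,0]],[0.6,[0,0,0.004],[0,0,0]],[0.6,[0,0,0],[0,0,0]],[-1,[0,0,0],[0,0,0]],[-1,[0,0,0],[0,0,0]],[-1,[0,0,0],[0,0,0]],[-1,[0,0,0],[0,0,0]],[-1,[0,0,0],[0,0,0]]]' 40
python3 - <<'E'
from h import *
delta([.5745,-.2895,.022],down(4.9))
E
python3 -m handwheel '[[-1,[0,0,-0.003],[0,0,0]],[-1,[0,0,-0.01],[0,0,0]],[-1,[0,0,-0.03],[0,0,0]],[-1,[0,0,-0.035],[0,0,0]],[-1,[0,0,-0.035],[0,0,0]],[-1,[0,0,-0.02],[0,0,0]],[-1,[0,0,0],[0,0,0]]]'
python3 - <<'E'
from h import *
delta([.4065,-.1700,.1],down(-6.8),"pad")
E
```

```text
time_s: 50.03
tcp_pos: [0.5749, -0.2899, 0.1832]
orientation: [0.999, 0.044, 0.001, 0.001]
ft_force: [0.6, 0.5, 5.1]
opening: 0.0546
grip_force: 40.0
 shift first(tool mm) [-0.4 -0.4  2. ] turn [ 0.1 -0.1  0.1] shift after turn [-0.4 -0.4  2. ] | grasp now [ 575.2 -290.    24. ] t 50.0 F [0.6 0.5 5.1] open 54.6 grip 40.0 q [-0.59  0.78  1.41  0.    0.95  0.9 ]
time_s: 50.62
tcp_pos: [0.5754, -0.2901, 0.3213]
orientation: [0.999, 0.044, 0.004, 0.003]
ft_force: [1.1, -0.2, -2.3]
opening: 0.0547
grip_force: 40.0
pad shift first(tool mm) [-158.3 -134.8   60. ] turn [ 0.3 -0.5 11.8] shift after turn [-181.9  -99.3   62.1] | grasp now [ 576.8 -291.   162.1] t 50.6 F [ 1.1 -0.2 -2.3] open 54.7 grip 40.0 q [-0.59  0.63  1.29  0.    1.22  0.9 ]
```

```bash
python3 -m handwheel '[[-1,[0,0,0],[0,0,5.9]],[-1,[0,0,0],[0,0,5.9]],[-1,[-0.02,-0.01,0],[0,0,0]],[-1,[-0.035,-0.019,0],[0,0,0]],[-1,[-0.035,-0.019,0],[0,0,0]],[-1,[-0.035,-0.019,0],[0,0,0]],[-1,[-0.035,-0.019,0],[0,0,0]],[-1,[-0.021,-0.013,0.02],[0,0,0]],[-1,[0,0,0.02],[0,0,0]],[-1,[0,0,0],[0,0,0]]]'
python3 -m handwheel '[[-1,[0,0,0],[0,0,0]],[-1,[0,0,0],[0,0,0]]]' >/dev/null
python3 - <<'E'
from h import *
R=down(-6.8); delta(np.array([.4065,-.1700,.068])+.0004*R[:,0],R,"pad")
E
```

```text
time_s: 51.45
tcp_pos: [0.4043, -0.1683, 0.2721]
orientation: [0.998, -0.059, -0.003, -0.002]
ft_force: [0.2, 0.4, -2.9]
opening: 0.0543
grip_force: 40.0
pad shift first(tool mm) [-0.6 -0.5 48.2] turn [ 0. -0. -0.] shift after turn [-0.5 -0.4 48.2] | grasp now [ 407.5 -170.6  116.2] t 51.6 F [-0.2 -0.3 -3.1] open 54.6 grip 40.0 q [-0.57  0.36  1.92 -0.    0.86  1.12]
```

```bash
python3 -m handwheel '[[-1,[-0.0005,-0.0005,0.015],[0,0,0]],[-1,[0,0,0.015],[0,0,0]],[-1,[0,0,0.01],[0,0,0]],[-1,[0,0,0.004],[0,0,0]],[-1,[0,0,0],[0,0,0]],[-1,[0,0,0],[0,0,0]]]'|sed -n '2p;4p'
python3 - <<'E'
from h import *
R=down(-6.8); delta(np.array([.4065,-.1700,.068])+.0004*R[:,0],R,"pad")
E
python3 -m handwheel '[[-1,[0,0,0.001],[0,0,0]],[-1,[0,0,0],[0,0,0]]]'|sed -n '2p;4p'
python3 -m handwheel '[[-1,[0,0,0.001],[0,0,0]],[-1,[0,0,0],[0,0,0]]]'|sed -n '2p;4p'
python3 -m handwheel '[[-1,[0,0,0.001],[0,0,0]],[-1,[0,0,0],[0,0,0]]]'|sed -n '2p;4p'
```

```text
tcp_pos: [0.4067, -0.1698, 0.2316]
ft_force: [-0.7, -0.6, -2.7]
pad shift first(tool mm) [0.2 0.2 4.4] turn [ 0.  -0.1 -0. ] shift after turn [0.2 0.2 4.4] | grasp now [ 406.9 -169.9   72.4] t 52.1 F [-0.7 -0.6 -2.7] open 54.5 grip 40.0 q [-0.57  0.43  1.97  0.    0.74  1.12]
tcp_pos: [0.4065, -0.1696, 0.2306]
ft_force: [0.4, -0.4, -2.7]
tcp_pos: [0.4063, -0.1694, 0.2293]
ft_force: [-0.1, 1.9, -1.6]
tcp_pos: [0.4061, -0.1694, 0.228]
ft_force: [-0.4, -0.0, -3.1]
```

```bash
python3 -m handwheel '[[-1,[0.0008,0.0005,0.0005],[0,0,0]],[-1,[0,0,0],[0,0,0]]]'|sed -n '2p;4p'
python3 -m handwheel '[[-1,[0,0,0.0007],[0,0,0]],[-1,[0,0,0],[0,0,0]]]'|sed -n '2p;4p'
python3 -m handwheel '[[-1,[0,0,0.0007],[0,0,0]],[-1,[0,0,0],[0,0,0]]]'|sed -n '2p;4p'
```

```text
tcp_pos: [0.407, -0.1701, 0.2275]
ft_force: [-0.1, -0.4, -2.3]
tcp_pos: [0.407, -0.1701, 0.2272]
ft_force: [-1.1, 1.7, 2.0]
tcp_pos: [0.4069, -0.17, 0.2272]
ft_force: [-3.5, 2.6, 11.4]
```

```bash
python3 -m handwheel '[[0.7,[0,0,0],[0,0,0]],[0.7,[0,0,0],[0,0,0]],[0.7,[0,0,0],[0,0,0]],[0.7,[0,0,0],[0,0,0]],[0.7,[0,0,-0.005],[0,0,0]],[0.7,[0,0,-0.03],[0,0,0]],[0.7,[0,0,-0.04],[0,0,0]],[0.7,[0,0,-0.04],[0,0,0]],[0.7,[0,0,-0.03],[0,0,0]],[0.7,[0,0,-0.03],[0,0,-4.5]]]'
python3 -m handwheel '[[0.8,[0,0.02,0],[0,0,0]],[0.8,[0.005,0.04,0],[0,0,0]],[0.8,[0.005,0.04,0],[0,0,0]],[0.8,[0.005,0.04,0],[0,0,0]],[0.8,[0.02,0.02,0],[0,0,0]],[0.8,[0,0,0],[0,0,0]],[0.8,[0,0,0],[0,0,0]]]'
python3 - <<'E'
from h import *
p=shoot("wrist")
r,z=wtop(p,(.5525,-.4174),.032,.075,.004); print("c",r,z)
delta(np.r_[r[0]/1000,.022],down(r[3]),"c")
q=shoot("side"); print([wtop(q,(.4065,-.17),h,.09,.004) for h in(.077,)])
E
```

```text
time_s: 53.95
tcp_pos: [0.4066, -0.1697, 0.4036]
orientation: [1.0, -0.02, 0.001, 0.0]
ft_force: [0.0, -0.7, 0.1]
opening: 0.0781
grip_force: 0.0
time_s: 54.53
tcp_pos: [0.4355, -0.332, 0.4005]
orientation: [1.0, -0.021, -0.0, -0.001]
ft_force: [0.7, 0.7, -0.2]
opening: 0.0828
grip_force: 0.0
c (array([ 552.6, -417.6]), 83.0, 50.5, -2.2) 0.031588518149744914
c shift first(tool mm) [121.   82.1 219.2] turn [-0.1  0.1 -0.1] shift after turn [120.6  82.1 219.5] | grasp now [ 435.  -330.7  241.5] t 54.6 F [-0.   0.8 -0.5] open 82.3 grip 0.0 q [-0.79  0.39  1.47  0.    1.29  0.82]
[((array([ 405. , -170.2]), 103.0, 59.9, -7.0), np.float64(0.07711839743556695))]
```

```bash
python3 -m handwheel '[[0.8,[0.02,0.015,0.01],[0,0,0]],[0.8,[0.025,0.018,0.02],[0,0,0]],[0.8,[0.03,0.02,0.02],[0,0,0]],[0.8,[0.03,0.018,0.02],[0,0,0]],[0.8,[0.016,0.011,0.03],[0,0,0]],[0.8,[0,0,0.035],[0,0,0]],[0.8,[0,0,0.03],[0,0,0]],[0.8,[0,0,0],[0,0,0]],[0.8,[0,0,0],[0,0,0]]]'
python3 - <<'E'
from h import *
delta([.5526,-.4175,.022],down(-2.2))
E
```

```text
time_s: 55.38
tcp_pos: [0.5529, -0.4167, 0.2354]
orientation: [1.0, -0.019, -0.001, -0.001]
ft_force: [1.1, 0.3, 0.6]
opening: 0.0826
grip_force: 0.0
 shift first(tool mm) [-0.1  1.  54.2] turn [-0.2  0.2 -0. ] shift after turn [-0.3  0.8 54.2] | grasp now [ 552.5 -416.3   76.2] t 55.4 F [1.1 0.3 0.6] open 82.6 grip 0.0 q [-0.76  0.8   1.2   0.    1.15  0.85]
```

```bash
python3 -m handwheel '[[0.8,[0,0.001,0.02],[0,0,0]],[0.6,[0,0,0.02],[0,0,0]],[0.5,[0,0,0.01],[0,0,0]],[0.5,[0,0,0.003],[0,0,0]],[0.5,[0,0,0],[0,0,0]],[-1,[0,0,0],[0,0,0]],[-1,[0,0,0],[0,0,0]],[-1,[0,0,0],[0,0,0]],[-1,[0,0,0],[0,0,0]],[-1,[0,0,0],[0,0,0]]]' 40
python3 - <<'E'
from h import *
delta([.5526,-.4175,.022],down(-2.2))
E
python3 -m handwheel '[[-1,[0,0,-0.003],[0,0,0]],[-1,[0,0,-0.01],[0,0,0]],[-1,[0,0,-0.03],[0,0,0]],[-1,[0,0,-0.035],[0,0,0]],[-1,[0,0,-0.035],[0,0,0]],[-1,[0,0,-0.035],[0,0,0]],[-1,[0,0,-0.02],[0,0,4.6]],[-1,[0,0,0],[0,0,0]],[-1,[0,0,0],[0,0,0]]]'
python3 - <<'E'
from h import *
delta([.4065,-.1700,.15],down(-6.8),"pad")
E
```

```text
time_s: 56.22
tcp_pos: [0.5533, -0.4191, 0.1844]
orientation: [1.0, -0.02, 0.001, 0.0]
ft_force: [-0.3, 1.0, 6.0]
opening: 0.0499
grip_force: 40.0
 shift first(tool mm) [-0.8 -1.6  3.2] turn [ 0.  -0.1 -0.1] shift after turn [-0.7 -1.6  3.2] | grasp now [ 553.5 -419.3   25.2] t 56.2 F [-0.3  1.   6. ] open 49.9 grip 40.0 q [-0.76  0.86  1.23  0.    1.05  0.85]
time_s: 56.97
tcp_pos: [0.5529, -0.419, 0.3523]
orientation: [0.998, -0.06, 0.001, 0.001]
ft_force: [0.8, -0.4, -2.3]
opening: 0.05
grip_force: 40.0
pad shift first(tool mm) [-175.  -229.9   42.5] turn [ 0.1 -0.1 -0. ] shift after turn [-174.8 -229.9   43.1] | grasp now [ 553.1 -419.3  193.1] t 57.0 F [ 0.8 -0.4 -2.3] open 50.0 grip 40.0 q [-0.76  0.7   1.06 -0.    1.38  0.93]
```

```bash
python3 -m handwheel '[[-1,[-0.012,-0.016,0],[0,0,0]],[-1,[-0.025,-0.032,0],[0,0,0]],[-1,[-0.025,-0.033,0],[0,0,0]],[-1,[-0.025,-0.033,0],[0,0,0]],[-1,[-0.025,-0.033,0],[0,0,0]],[-1,[-0.025,-0.033,0],[0,0,0]],[-1,[-0.022,-0.03,0],[0,0,0]],[-1,[-0.015,-0.02,0.02],[0,0,0]],[-1,[0,0,0.02],[0,0,0]],[-1,[0,0,0],[0,0,0]]]'|sed -n '2p'
python3 -m handwheel '[[-1,[0,0,0],[0,0,0]],[-1,[0,0,0],[0,0,0]]]' >/dev/null
python3 - <<'E'
from h import *
R=down(-6.8); delta(np.array([.4065,-.1700,.103])+.0008*R[:,0],R,"pad")
E
```

```text
tcp_pos: [0.4057, -0.1677, 0.3072]
pad shift first(tool mm) [-1.1 -0.2 48.9] turn [-0.   0.  -0.1] shift after turn [-1.1 -0.2 48.9] | grasp now [ 408.3 -170.4  151.9] t 58.0 F [ 1.3  0.  -2.3] open 49.9 grip 40.0 q [-0.57  0.3   1.88 -0.    0.96  1.12]
```

```bash
python3 -m handwheel '[[-1,[-0.001,0,0.015],[0,0,0]],[-1,[0,0,0.015],[0,0,0]],[-1,[0,0,0.01],[0,0,0]],[-1,[0,0,0.005],[0,0,0]],[-1,[0,0,0],[0,0,0]],[-1,[0,0,0],[0,0,0]],[-1,[0,0,0],[0,0,0]]]'|sed -n '2p;4p'
python3 - <<'E'
from h import *
R=down(-6.8); delta(np.array([.4065,-.1700,.103])+.0008*R[:,0],R,"pad")
E
python3 -m handwheel '[[-1,[0,0,0.001],[0,0,0]],[-1,[0,0,0],[0,0,0]]]'|sed -n '2p;4p'
python3 -m handwheel '[[-1,[0,0,0.001],[0,0,0]],[-1,[0,0,0],[0,0,0]]]'|sed -n '2p;4p'
```

```text
tcp_pos: [0.4073, -0.1701, 0.2669]
ft_force: [-0.2, -0.1, -1.7]
pad shift first(tool mm) [-0.1 -0.   4.7] turn [ 0.  -0.1 -0.1] shift after turn [-0.  -0.   4.7] | grasp now [ 407.6 -170.3  107.7] t 58.5 F [-0.2 -0.1 -1.7] open 49.3 grip 40.0 q [-0.57  0.37  1.93  0.    0.84  1.12]
tcp_pos: [0.4071, -0.1698, 0.2656]
ft_force: [0.4, -0.3, -2.6]
tcp_pos: [0.4069, -0.1697, 0.2642]
ft_force: [0.4, 0.4, -2.5]
```

```bash
python3 -m handwheel '[[-1,[0.0004,0.0004,0.001],[0,0,0]],[-1,[0,0,0],[0,0,0]]]'|sed -n '2p;4p'
python3 -m handwheel '[[-1,[0,0,0.0007],[0,0,0]],[-1,[0,0,0],[0,0,0]]]'|sed -n '2p;4p'
python3 -m handwheel '[[-1,[0,0,0.0005],[0,0,0]],[-1,[0,0,0],[0,0,0]]]'|sed -n '2p;4p'
```

```text
tcp_pos: [0.4073, -0.1702, 0.2631]
ft_force: [0.1, 0.2, -2.2]
tcp_pos: [0.4073, -0.1702, 0.2624]
ft_force: [0.6, 0.6, -2.3]
tcp_pos: [0.4073, -0.1701, 0.2623]
ft_force: [-1.9, 1.2, 2.8]
```

```bash
python3 -m handwheel '[[0.6,[0,0,0.0003],[0,0,0]],[0.6,[0,0,0],[0,0,0]],[0.6,[0,0,0],[0,0,0]],[0.6,[0,0,0],[0,0,0]],[0.6,[0,0,-0.005],[0,0,0]],[0.6,[0,0,-0.03],[0,0,0]],[0.6,[0,0,-0.04],[0,0,0]],[0.6,[0,0,-0.04],[0,0,0]],[0.6,[0,0,-0.03],[0,0,-7]],[0.6,[0,0,-0.01],[0,0,-7]]]'|sed -n '2p'
python3 -m handwheel '[[0.7,[0.02,0,0],[0,0,0]],[0.7,[0.02,0,0],[0,0,0]],[0.7,[0,0,0],[0,0,0]],[0.7,[0,0,0],[0,0,0]]]'|sed -n '2p;5p'
python3 - <<'E'
from h import *
p=shoot("wrist")
r,z=wtop(p,(.5745,-.151),.030,.075,.004); print("d",r,z)
delta(np.r_[r[0]/1000,.022],down(r[3]),"d")
q=shoot("side"); print([wtop(q,(.4065,-.17),h,.09,.004) for h in(.109,)])
E
```

```text
tcp_pos: [0.4076, -0.1703, 0.4219]
tcp_pos: [0.4472, -0.165, 0.4166]
opening: 0.0782
d (array([ 574.6, -150.7]), 67.3, 45.6, 7.2) 0.029720785714399414
d shift first(tool mm) [128.9   1.8 235.1] turn [-0.   0.1 -0.1] shift after turn [128.7   1.8 235.3] | grasp now [ 446.5 -165.   257.3] t 60.6 F [0.3 1.  0.1] open 77.8 grip 0.0 q [-0.51  0.24  1.63 -0.    1.27  0.93]
[((array([ 403.9, -170.9]), 85.6, 53.1, -6.2), np.float64(0.1090827247332373))]
```

```bash
python3 -m handwheel '[[0.7,[0.03,0,0],[0,0,0]],[0.7,[0.035,0,0.01],[0,0,0]],[0.7,[0.035,0.001,0.02],[0,0,0]],[0.7,[0.0285,0.001,0.035],[0,0,0]],[0.7,[0,0,0.035],[0,0,0]],[0.7,[0,0,0.04],[0,0,0]],[0.7,[0,0,0.035],[0,0,0]],[0.7,[0,0,0],[0,0,0]],[0.7,[0,0,0],[0,0,0]]]'|sed -n '2p'
python3 - <<'E'
from h import *
delta([.5746,-.1508,.022],down(7.3))
E
```

```text
tcp_pos: [0.5718, -0.1516, 0.2434]
 shift first(tool mm) [ 3.1 -0.3 62.2] turn [-0.1  0.2 -0.2] shift after turn [ 2.9 -0.5 62.2] | grasp now [ 571.2 -151.4   84.2] t 61.4 F [0.3 0.  1.6] open 78.1 grip 0.0 q [-0.39  0.63  1.53 -0.    0.99  1.06]
```

```bash
python3 -m handwheel '[[0.7,[0.003,0,0.02],[0,0,0]],[0.5,[0,0,0.02],[0,0,0]],[0.4,[0,0,0.015],[0,0,0]],[0.4,[0,0,0.006],[0,0,0]],[0.4,[0,0,0],[0,0,0]],[-1,[0,0,0],[0,0,0]],[-1,[0,0,0],[0,0,0]],[-1,[0,0,0],[0,0,0]],[-1,[0,0,0],[0,0,0]],[-1,[0,0,0],[0,0,0]]]' 40
python3 - <<'E'
from h import *
delta([.5746,-.1508,.022],down(7.3))
E
python3 -m handwheel '[[-1,[0,0,-0.003],[0,0,0]],[-1,[0,0,-0.01],[0,0,0]],[-1,[0,0,-0.03],[0,0,0]],[-1,[0,0,-0.035],[0,0,0]],[-1,[0,0,-0.035],[0,0,0]],[-1,[0,0,-0.035],[0,0,0]],[-1,[0,0,-0.035],[0,0,0]],[-1,[0,0,-0.02],[0,0,7]],[-1,[0,0,0],[0,0,7]],[-1,[0,0,0],[0,0,0]]]'
python3 - <<'E'
from h import *
delta([.4065,-.1700,.2],down(-6.8),"pad")
E
```

```text
time_s: 62.23
tcp_pos: [0.5759, -0.1513, 0.1848]
orientation: [0.998, 0.062, 0.001, 0.001]
ft_force: [-0.9, 0.1, 6.7]
opening: 0.045
grip_force: 40.0
 shift first(tool mm) [-1.3 -0.7  3.6] turn [ 0.1 -0.1 -0.2] shift after turn [-1.2 -0.7  3.6] | grasp now [ 576.3 -151.4   25.6] t 62.2 F [-0.9  0.1  6.7] open 45.0 grip 40.0 q [-0.39  0.71  1.56  0.    0.86  1.06]
time_s: 63.07
tcp_pos: [0.5753, -0.151, 0.3888]
orientation: [0.998, -0.062, 0.002, 0.001]
ft_force: [0.0, 0.0, -2.7]
opening: 0.0448
grip_force: 40.0
pad shift first(tool mm) [-165.3   39.8   29. ] turn [ 0.1 -0.2 -0.3] shift after turn [-165.4   38.8   29.6] | grasp now [ 575.9 -151.3  229.6] t 63.1 F [ 0.   0.  -2.7] open 44.8 grip 40.0 q [-0.39  0.48  1.35 -0.    1.31  1.31]
```

```bash
python3 -m handwheel '[[-1,[-0.015,0.004,0],[0,0,-0.2]],[-1,[-0.03,0.007,0],[0,0,0]],[-1,[-0.03,0.007,0],[0,0,0]],[-1,[-0.03,0.007,0],[0,0,0]],[-1,[-0.03,0.007,0],[0,0,0]],[-1,[-0.02,0.005,0],[0,0,0]],[-1,[-0.009,0.002,0.02],[0,0,0]],[-1,[0,0,0.02],[0,0,0]],[-1,[0,0,0],[0,0,0]],[-1,[0,0,0],[0,0,0]]]'|sed -n '2p'
python3 -m handwheel '[[-1,[0,0,0],[0,0,0]],[-1,[0,0,0],[0,0,0]]]' >/dev/null
python3 - <<'E'
from h import *
R=down(-6.8); delta(np.array([.4065,-.1700,.1356])+.0014*R[:,0],R,"pad")
E
```

```text
tcp_pos: [0.4078, -0.1705, 0.3458]
pad shift first(tool mm) [-0.9 -0.5 52.3] turn [ 0.  -0.1  0.2] shift after turn [-0.8 -0.5 52.3] | grasp now [ 408.8 -170.9  187.9] t 64.1 F [-0.3  0.3 -2.3] open 44.9 grip 40.0 q [-0.57  0.25  1.83  0.    1.06  1.12]
```

```bash
python3 -m handwheel '[[-1,[-0.0008,-0.0005,0.015],[0,0,0.2]],[-1,[0,0,0.015],[0,0,0]],[-1,[0,0,0.012],[0,0,0]],[-1,[0,0,0.005],[0,0,0]],[-1,[0,0,0.001],[0,0,0]],[-1,[0,0,0],[0,0,0]],[-1,[0,0,0],[0,0,0]]]'|sed -n '2p;4p'
python3 - <<'E'
from h import *
R=down(-6.8); delta(np.array([.4065,-.1700,.1356])+.0014*R[:,0],R,"pad")
E
python3 -m handwheel '[[-1,[0,0,0.001],[0,0,0]],[-1,[0,0,0],[0,0,0]]]'|sed -n '2p;4p'
python3 -m handwheel '[[-1,[0,0,0.001],[0,0,0]],[-1,[0,0,0],[0,0,0]]]'|sed -n '2p;4p'
```

```text
tcp_pos: [0.4077, -0.1702, 0.2991]
ft_force: [0.5, 0.3, -0.6]
pad shift first(tool mm) [ 0.2 -0.1  4.3] turn [ 0.  -0.1 -0.1] shift after turn [ 0.2 -0.1  4.3] | grasp now [ 407.9 -170.4  139.9] t 64.7 F [ 0.5  0.3 -0.6] open 44.7 grip 40.0 q [-0.57  0.32  1.89  0.    0.93  1.12]
tcp_pos: [0.4075, -0.1701, 0.2978]
ft_force: [0.6, 0.0, -0.9]
tcp_pos: [0.4073, -0.1701, 0.2964]
ft_force: [-0.3, 0.4, -2.2]
```

```bash
python3 -m handwheel '[[-1,[0.0004,0,0.0008],[0,0,0]],[-1,[0,0,0],[0,0,0]]]'|sed -n '2p;4p'
python3 -m handwheel '[[-1,[0,0,0.0006],[0,0,0]],[-1,[0,0,0],[0,0,0]]]'|sed -n '2p;4p'
python3 -m handwheel '[[-1,[0,0,0.0005],[0,0,0]],[-1,[0,0,0],[0,0,0]]]'|sed -n '2p;4p'
```

```text
tcp_pos: [0.4078, -0.1701, 0.2955]
ft_force: [-0.7, 0.1, 0.0]
tcp_pos: [0.4077, -0.1701, 0.2948]
ft_force: [-0.4, 0.2, -1.7]
tcp_pos: [0.4077, -0.1701, 0.2948]
ft_force: [-1.5, 1.5, 2.8]
```

```bash
python3 -m handwheel '[[0.5,[0,0,0],[0,0,0]],[0.5,[0,0,0],[0,0,0]],[0.5,[0,0,0],[0,0,0]],[0.5,[0,0,0],[0,0,0]],[0.5,[0,0,-0.005],[0,0,0]],[0.5,[0,0,-0.03],[0,0,0]],[0.5,[0,0,-0.04],[0,0,0]],[0.5,[0,0,-0.04],[0,0,0]],[0.5,[0,0,-0.03],[0,0,0]],[0.5,[0,0,-0.01],[0,0,-7]]]'|sed -n '2p'
python3 -m handwheel '[[0.5,[0,0,0],[0,0,-7]],[0.5,[0,0,0],[0,0,-7]],[0.5,[0,0,0],[0,0,-7]],[0.5,[0,0,0],[0,0,-7]],[0.5,[0,0,0],[0,0,-7]],[0.5,[-0.035,0,0],[0,0,0]],[0.5,[-0.035,0,0],[0,0,0]],[0.5,[-0.03,0,0],[0,0,0]],[0.5,[0,0,0],[0,0,0]],[0.5,[0,0,0],[0,0,0]]]'|sed -n '1,3p'
python3 - <<'E'
from h import *
p=shoot("wrist"); q=shoot("side"); s=shoot("scene")
cv2.imwrite("pics/fin.png",np.vstack([np.hstack([cv2.resize(p["frame"],(400,250)),cv2.resize(q["frame"][120:320,200:520],(400,250))]),cv2.resize(s["frame"][100:330,180:548],(800,345))[:345]]))
for h in (.140,.110,.078,.044):
    for r,o,n in ((p,0,"w"),(q,-.001,"side"),(s,.0012,"scene")):
        try: print(h,n,wtop(r,(.4065,-.17),h+o,.085,.004))
        except Exception: print(h,n,"no")
X=world(p); m=np.isfinite(X[...,0])&(np.hypot(X[...,0]-.4065,X[...,1]+.17)<.085)&(X[...,2]>.004)&(X[...,2]<.025); print("pad",rect(X[m]))
for k,c,h in (("ring6",(.474,-.265),.018),): print(k,wtop(s,c,h,.035,.004),wtop(q,c,h,.035,.004))
E
```

```text
tcp_pos: [0.408, -0.1702, 0.4548]
time_s: 67.15
tcp_pos: [0.3251, -0.2282, 0.4499]
orientation: [0.954, 0.3, 0.0, 0.0]
0.14 w ((array([ 406. , -169.8]), 68.2, 45.9, -6.6), np.float64(0.1397804052184894))
0.14 side ((array([ 403.6, -171.4]), 70.1, 48.9, -6.9), np.float64(0.1391309441776481))
0.14 scene ((array([ 407.4, -168.1]), 69.9, 45.4, -4.3), np.float64(0.14160533829081176))
0.11 w ((array([ 367.5, -165.1]), 49.4, 7.1, 83.6), np.float64(0.1096890465409943))
0.11 side ((array([ 391.6, -186.7]), 90.1, 48.7, -38.8), np.float64(0.10912062966126414))
0.11 scene ((array([ 443.6, -167.9]), 42.3, 13.3, -89.2), np.float64(0.11116862879777023))
0.078 w ((array([ 357.7, -185.9]), 11.3, 4.7, 84.6), np.float64(0.07760279675448094))
0.078 side ((array([ 375.5, -182.1]), 80.6, 44.5, -45.1), np.float64(0.0768143560522528))
0.078 scene ((array([ 453.3, -169.9]), 45.3, 16.5, -88.8), np.float64(0.08000350667988043))
0.044 w ((array([ 351.3, -176.4]), 30.1, 5.2, 82.7), np.float64(0.043477125898008964))
0.044 side ((array([ 361.6, -177.4]), 79.7, 42.3, -57.8), np.float64(0.04317516149288339))
0.044 scene ((array([ 460.1, -170.2]), 50.2, 13.7, 79.9), np.float64(0.04519205295346398))
pad (array([ 406.6, -169.5]), 142.4, 85.0, -6.5)
ring6 ((array([ 488.4, -253.3]), 14.3, 11.3, -59.0), np.float64(0.018663910427130972)) ((array([ 472.5, -264.8]), 42.6, 40.4, 70.7), np.float64(0.01696321632793533))
```

View pics/fin.png

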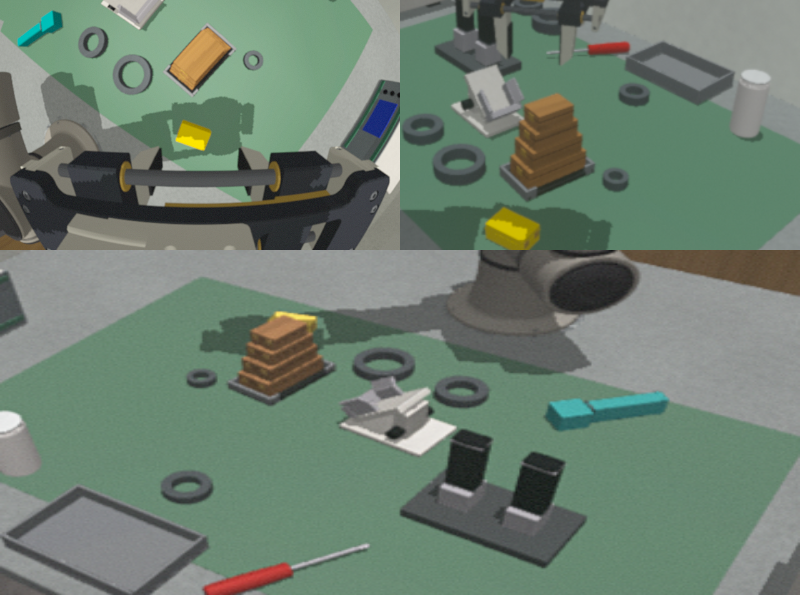

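Both gauges stand upright on the plate (bottom view, 465,470 and 537,490). The four-case column is square on the pad (545,145 top right), and the rings and decoys have not moved. Handing in.

```bash
python3 -c "
from rig import ctrl
print(ctrl.hand_in())"
```

```text
the job is handed in; nothing more can be done
None
```

The job is handed in after about 67 s of robot time: both gauges were laid home in the cradle, retaken and stood upright on the granite plate, and all four cases are stacked largest to smallest, centred on the pad; the rings and look-alikes show no shift in the final pictures, but the hand-in returned no verdict.

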